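# Sort stripped engine parts and latch the parts case

## Robot

A 7-joint arm with a two-finger parallel gripper is mounted at the origin on the work surface. World frame = base frame: x ahead of the robot, y to its left, z up, the work surface at z = 0. Lengths are in m, angles in rad, forces in N, time in s.
With the tool pointing down it reaches from about 0.4 to 0.85 m from the base axis. Payload 4.4 kg.
Tool frame: the origin (TCP) lies at the very end of the fingers, on their centre line; the grasp point (between the pads) lies 19 mm behind it; z points along the fingers, y is the line along which they close (so a half turn about z gives the same grasp; the last joint's range is limited). The gripper opens to 94 mm and grips with 3 to 60 N. Pads are 16 mm wide; open, the fingers measure 119 mm over their backs; the gripper's body (75 mm by 177 mm) begins 78 mm behind the grasp point.
Start: joints at [-1.187, 0.628, 0.038, 1.517, -0.027, 0.996, -0.02], TCP at [0.283, 0.585, 0.205] pointing down, gripper open.
Joint ranges: [-3.06, 3.06], [-0.37, 2.12], [-1.25, 1.32], [0.18, 2.47], [-1.1, 4.24], [0.23, 1.98], [-2.94, 2.94]. Speed limits (rad/s): [2.57, 2.57, 3.14, 3.14, 3.14, 3.14, 3.14].

## Interface

Orientations are given as a unit quaternion [w, x, y, z].
In Python, from rig import read_state, grab_frame, get_calibration, sign_off gives the robot as it stands.
- The arm moves only by the shell command python3 -m crank 'ROWS' [FORCE]. ROWS is JSON, a list of rows, each an object with "dp": the shift along the tool's x, y, z in units of 0.03 m (1.0 is 0.03 m), a list of three; "delta_rot": the turn, a rotation vector about the tool's x, y, z in units of 0.15 rad (1.0 is 0.15 rad), a list of three; "hand": the opening, from -1 (shut) to 1 (fully open). In form: [{"dp": [x, y, z], "delta_rot": [wx, wy, wz], "hand": hand}, ...]. A call has 1 to 8 rows; each row shifts and turns the commanded pose from where the row before left it, along the tool's axes as they then stand; what a row does not reach is not made up. A row lasts 1/10 s, in which the tool goes at most 50 mm and 8.59 degrees, less where a joint would pass 70% of its speed; a pose out of reach is approached as far as the arm can. A call with a number of a shift or a turn outside -1 to 1 is refused whole. A call with a gripper value outside its range is refused whole. The fingers move at their own pace and stop on an object; FORCE is the grip in N (left out, the last holds). Time passes only in rows, so rows that do not move let the fingers close. It gives the time, the measured TCP pose, the force, the opening and the grip force at its end, in the units of the state.
- read_state(): the state, without advancing time (a new reading comes with each control period).
- grab_frame(name): name is "scene" or "top" or "wrist"; returns the picture (384x512x3 uint8, red, green, blue); there is no depth.
- get_calibration(name): a dict with "fx", "fy", "cx", "cy" (pixels), "D" ([k1, k2, p1, p2, k3] as OpenCV has them; the pictures are not rectified), "R" (3x3) and "t" (3): a world point X has camera coordinates R X + t. Camera axes: x right, y down, z forward; pixel columns grow to the right and rows downward; lengths in m; the calibration is good to about 2 mm. A picture is of the moment at which its call begins: read the wrist's pose just before it. get_calibration takes no time and is no camera call; for the wrist camera it gives the pose at the moment of the call.
- sign_off(): hands the job in; it is judged then, once.
The state is a dict: "clock": time; "q": joint angles; "qvel": joint speeds; "effort": joint torques, N m; "eef_pos": TCP position; "ee_rot": TCP orientation; "force": force on the tool from outside, world axes, zero at the start; "wrist_torque": the same for the moment, N m; "gripper_width": finger opening in m; "gripper_force": force on a finger pad.
Only numpy, scipy, OpenCV 4.12 (cv2) and the standard library are available. Lean on these libraries where they do the work, as an engineer would, in place of code of your own. Each camera call takes 0.05 s, during which the arm holds its last target. There are 200 camera calls.

## Task

Sort the four stripped engine parts: put both connecting rods into the hinged grey parts case, and stand both pistons upright, crown up as they are now, in the open black tray. Once the rods are in the case, close its lid fully, and only then swing the hasp down over the catch until it lies flush. Leave the spray can, the screwdriver and the round engine cover where they are.

Things in the scene. Friction and masses are not known exactly. Their poses are not given: they have to be found in the camera images.
- rod1: Steel connecting rod lying flat, 143 mm long, 18 mm high: a big ring (54 mm across, centre at x=+48) and a small ring (32 mm across, centre at x=-52) joined by a beam 18 mm wide and 18 mm high from x=-38 to x=+22. 0.2 to 0.4 kg. Origin under the middle of the beam, where to grip it across (along its y); x runs along the rod to the big end, z up.
- rod2: The second connecting rod, the same as rod1.
- piston1: Aluminium piston standing on its skirt, a plain cylinder 56 mm in diameter and 50 mm high, with three ring grooves near the top and a dark gudgeon-pin hole in two sides. 0.2 to 0.35 kg. Origin at the centre of its underside, z up through the crown.
- piston2: The second piston, the same as piston1.
- tray: Open black plastic tray fixed to the bench, 220 mm (its x) by 160 mm (its y) outside, 40 mm high, walls and floor 5 mm thick. Origin at the centre of its underside.
- case: Grey steel parts case fixed to the bench, 190 (its x) by 200 mm (its y) outside, 55 high, walls and floor 4. Origin: centre of its underside. Lid hinged on its +x rim (axis along its y at x=+95, z=+58), outward; hasp and catch mid -x side, which faces the middle of the bench (about a quarter turn of yaw). The catch is a staple 17 mm wide at z=+38, standing out to x=-111.
- lid (a joint): Angle of the case's lid: 0 shut, 1.57 upright, grows as it opens (starts a little past upright). Stiff hinge: it stays where left and must be pushed down all the way, 2 to 4 N at its edge. The lid is a plate 193 mm long from the hinge axis, 200 wide, 6 thick; shut, its top is 61 mm above the bench.
- hasp (a joint): Angle of the hasp about its hinge on the lid's free edge (axis along the case's y): 0 hangs square to the lid, i.e. with the lid shut flush with the case's -x side, over the catch; 1.57 sticks straight out from the lid's edge in the lid's plane; more leans back over the lid's outer face (pi would lie on it). Light friction, stays where left.
- lid_edge (a point): Middle of the lid's free edge, 193 mm from the lid's hinge axis, at mid thickness.
- hasp_hinge (a point): Middle of the hasp's hinge axis, 197 mm from the lid's hinge axis; 58 mm above the bench and at x=-102 mm of the case when the lid is shut.
- hasp_tip (a point): Middle of the hasp's free end, 40 mm from its hinge. The hasp is a steel plate 50 mm wide, 3 thick, with a 22 mm wide slot for the catch and a round lip 12 mm thick along its free end on the outer side, which stands prouder than the catch when latched.
- can: White spray can with a dark band and black nozzle standing on the far side of the parts, 60 mm in diameter, 150 mm high. Bystander. Origin at the centre of its underside.
- screwdriver: Screwdriver 200 mm long lying on the far side of the parts. Bystander. Origin under its middle.
- cover: Round polished engine cover lying dome up, 132 mm in diameter, 37 mm high. Bystander. Origin at the centre of its underside.
Things that resemble listed ones, but are neither listed nor needed, are in the scene too. What is shaped like the piston1 but blue or red is not meant. What is shaped like the rod2 but blue is not meant.

How it is judged:
By the outcome, as a careful person would: the job done as asked, in the order asked, and still so for the second after the job is handed in, with the robot touching nothing.
It also fails if it takes over 72 s, if anything falls off the work surface, if the arm or the gripper's body presses on something with over 40 N, if the wrist force passes 120 N, or if a joint passes its speed limit or range.

## Working session

There is one attempt and no reset: what is moved stays moved. The work goes in short steps, Python scripts to look and compute and a shell command to move; the robot and the scene stay as the last step left them, time stands still between calls to the robot, and variables do not carry over. Pictures are saved under pics/ and viewed, at most 10 in all, crops included, and the job is handed in when it is done.

```bash
ls; mkdir -p pics; python3 - <<'E'
from rig import *
import cv2,numpy as np
for n in("scene","top"):
    f=grab_frame(n); np.save(f"pics/{n}0.npy",f)
    cv2.imwrite(f"pics/{n}0.png",cv2.resize(f[:,:,::-1],(800,600),interpolation=cv2.INTER_CUBIC))
    c=get_calibration(n); print(n,{k:np.round(v,4).tolist() for k,v in c.items()})
s=read_state();print(s)
E
```

```text
pics
scene {'fx': 461.3435, 'fy': 461.3435, 'cx': 249.6481, 'cy': 182.2809, 'D': [0.0461, 0.0, 0.0, 0.0, 0.0], 'R': [[0.6894, 0.7244, -0.0018], [0.494, -0.4719, -0.7303], [-0.5298, 0.5026, -0.6832]], 't': [-0.3979, -0.2028, 1.5922]}
top {'fx': 362.0721, 'fy': 362.0721, 'cx': 253.4325, 'cy': 186.3618, 'D': [-0.1064, 0.0, 0.0, 0.0, 0.0], 'R': [[-0.0076, -1.0, 0.0034], [-0.9849, 0.0069, -0.1729], [0.1729, -0.0047, -0.9849]], 't': [0.0328, 0.56, 0.8867]}
{'clock': 0.1, 'q': array([-1.18683022,  0.62923166,  0.03846272,  1.51822113, -0.02704331,
        0.99629196, -0.02000137]), 'qvel': array([ 0.00148442, -0.00169831,  0.00092622, -0.0008334 , -0.00142311,
       -0.00050818, -0.00097612]), 'effort': array([ 2.64652132e-03, -5.50792122e+01,  1.14742812e+00, -1.87116712e+01,
       -5.20952500e-02,  1.92400703e-02,  7.38966537e-05]), 'eef_pos': array([0.2823112 , 0.58485716, 0.20467562]), 'ee_rot': array([-1.87933575e-04,  2.23011003e-01,  9.74815585e-01, -7.95228716e-04]), 'force': array([0.32972369, 0.88614456, 0.19288514]), 'wrist_torque': array([-0.00513674,  0.01420392,  0.01232255]), 'gripper_force': 0.0, 'gripper_width': 0.0943260450920508}
```

View pics/scene0.png

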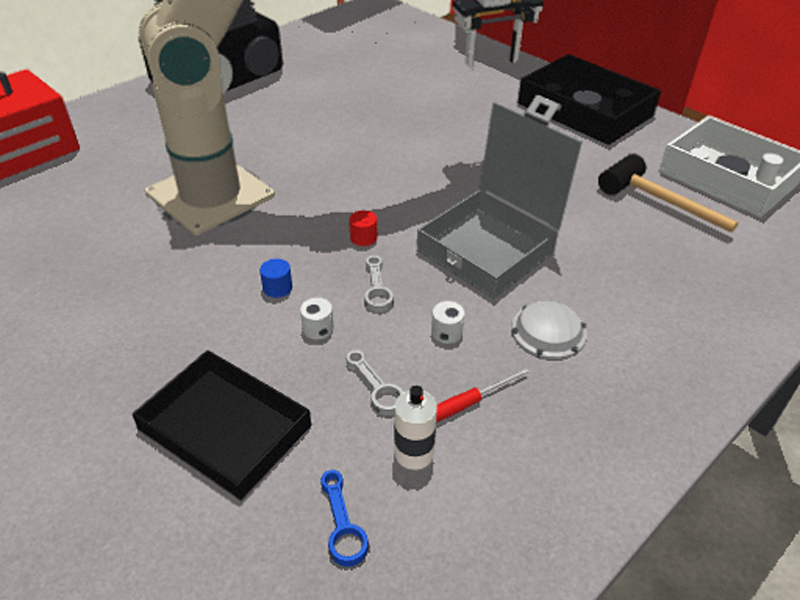

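View pics/top0.png

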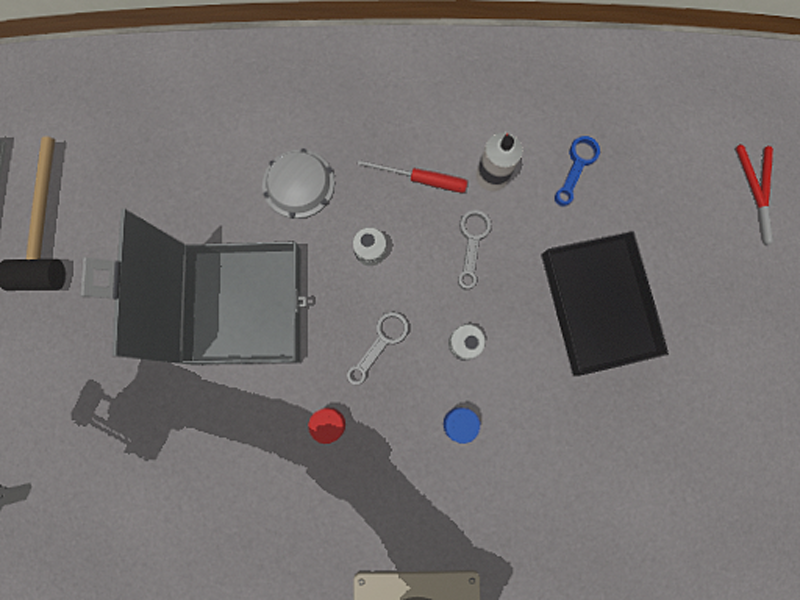

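The grey-white pistons are at top (371,244) and (467,341); the blue (462,425) and red (326,425) cylinders are decoys. The grey rods are at top (378,347) and (471,250), and the blue rod at (577,170) is a decoy. The lid is open with the hasp leaning outward. Next I'll make an enlarged crop and measure from two views.

```bash
cat > h.py <<'E'
from rig import *
import cv2,numpy as np
from scipy.spatial.transform import Rotation as Rn
def ray(c,p):
    K=np.array([[c["fx"],0,c["cx"]],[0,c["fy"],c["cy"]],[0,0,1]])
    u=cv2.undistortPoints(np.array([[p]],float),K,np.array(c["D"],float))[0,0]
    R=np.array(c["R"]);t=np.array(c["t"])
    d=R.T@np.array([u[0],u[1],1]);return -R.T@t,d/np.linalg.norm(d)
def onz(c,p,z):
    o,d=ray(c,p);return o+d*(z-o[2])/d[2]
def tri(*cp):
    A=0;b=0
    for c,p in cp:
        o,d=ray(c,p);M=np.eye(3)-np.outer(d,d);A=A+M;b=b+M@o
    X=np.linalg.solve(A,b)
    return X,max(np.linalg.norm((np.eye(3)-np.outer(ray(c,p)[1],ray(c,p)[1]))@(X-ray(c,p)[0])) for c,p in cp)
def proj(c,X):
    K=np.array([[c["fx"],0,c["cx"]],[0,c["fy"],c["cy"]],[0,0,1]])
    return cv2.projectPoints(np.array(X,float).reshape(-1,3),cv2.Rodrigues(np.array(c["R"]))[0],np.array(c["t"],float),K,np.array(c["D"],float))[0][:,0]
E
python3 - <<'E'
from h import *
T=np.load("pics/top0.npy");S=np.load("pics/scene0.npy")
for n,I in(("top",T),("scene",S)):
    hsv=cv2.cvtColor(I,cv2.COLOR_RGB2HSV)
    m=((hsv[...,2]>150)&(hsv[...,1]<60)).astype(np.uint8)
    k,l,st,ce=cv2.connectedComponentsWithStats(m)
    print(n)
    for i in range(1,k):
        if 40<st[i,4]<2500: print(st[i].tolist(),ce[i].round(1))
a=cv2.resize(T[125:260,218:318,::-1],(400,540),interpolation=cv2.INTER_CUBIC)
b=cv2.resize(S[150:285,190:290+10,::-1],(400,491),interpolation=cv2.INTER_CUBIC)
o=np.zeros((540,800,3),np.uint8);o[:,:400]=a;o[:491,400:]=b
cv2.imwrite("pics/crop1.png",o)
E
```

```text
top
[311, 89, 21, 18, 189] [320.2  99.2]
[175, 115, 24, 17, 244] [188.2 124.2]
[226, 146, 21, 20, 260] [236.1 156. ]
[222, 200, 39, 46, 235] [240.5 222.7]
[289, 208, 21, 21, 277] [298.5 218. ]
[227, 368, 36, 16, 480] [242.8 375.7]
scene
[338, 61, 19, 16, 117] [347.2  68.4]
[488, 98, 14, 7, 75] [494.4 101. ]
[289, 138, 28, 15, 81] [303.3 145.1]
[329, 213, 14, 13, 52] [335.7 219.5]
[347, 224, 20, 4, 59] [356.3 225.8]
[496, 256, 16, 54, 403] [505.6 284.3]
[469, 273, 16, 20, 113] [476.8 282.5]
[482, 340, 30, 44, 693] [501.2 368.5]
[215, 344, 16, 12, 141] [222.7 349.6]
```

View pics/crop1.png

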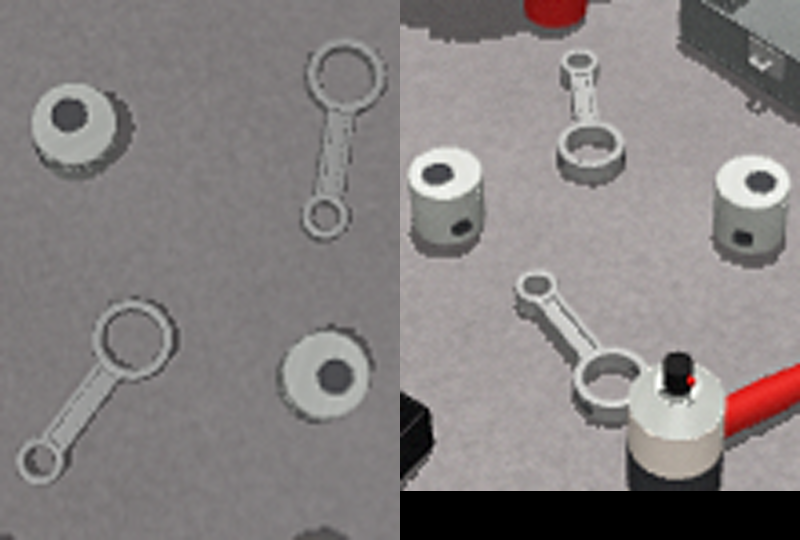

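The crop shows two white pistons, A (native top about 236,155) and B (299,218), and two grey steel rods, L (big ring 251,209) and R (big ring 304,144). Every rejected look-alike is blue or red, so these four are the ones meant.

```bash
python3 - <<'E'
from h import *
cT=get_calibration("top");cS=get_calibration("scene")
t=lambda x,y:((x+.5)/4-.5+218,(y+.5)/4-.5+125)
s=lambda x,y:((x-400+.5)/3.636-.5+190,(y+.5)/3.636-.5+150)
f=lambda x,y:((x+.5)/1.5625-.5,(y+.5)/1.5625-.5)
P={"pA":(t(74,123),s(752,183),.05),"pB":(t(326,374),s(446,175),.05),
"Lbig":(t(134,339),s(590,146),.018),"Lsm":(t(42,460),s(579,64),.018),
"Rbig":(t(345,77),s(613,382),.018),"Rsm":(t(325,215),s(537,286),.018),
"blueP?":(f(462,425),f(276,269),.05),
"lidFar":(f(125,210),f(580,140),None),"lidNear":(f(116,356),f(493,103),None),
"cover":(f(299,179),f(550,325),.03)}
for k,(a,b,z) in P.items():
    X,e=tri((cT,a),(cS,b));print(k,X.round(3),"err",round(e,4),"" if z is None else ("top@z",onz(cT,a,z).round(3)[:2],"scene@z",onz(cS,b,z).round(3)[:2]))
for k,L,z in(("tray",[(543,252),(633,233),(667,352),(577,375)],.04),("case",[(184,243),(299,243),(299,362),(183,362)],.055)):
    Q=np.array([onz(cT,f(*p),z)[:2] for p in L]);print(k,Q.round(3).tolist(),"ctr",Q.mean(0).round(3),"sides",np.linalg.norm(Q-np.roll(Q,-1,0),axis=1).round(3))
for k,L,z in(("trayS",[(208,352),(310,413),(241,499-8),(135,412)],.04),("caseS",[(418,238),(480,193),(556,240),(497,289)],.055)):
    Q=np.array([onz(cS,f(*p),z)[:2] for p in L]);print(k,Q.round(3).tolist(),"ctr",Q.mean(0).round(3),"sides",np.linalg.norm(Q-np.roll(Q,-1,0),axis=1).round(3))
o,d=ray(cT,f(305,301));print("catch",onz(cT,f(311,300),.038))
E
```

```text
pA [0.644 0.074 0.044] err 0.0003 ('top@z', array([0.643, 0.073]), 'scene@z', array([0.648, 0.07 ]))
pB [ 0.478 -0.087  0.044] err 0.0013 ('top@z', array([ 0.477, -0.087]), 'scene@z', array([ 0.484, -0.089]))
Lbig [0.505 0.036 0.011] err 0.001 ('top@z', array([0.504, 0.035]), 'scene@z', array([0.511, 0.032]))
Lsm [0.426 0.097 0.01 ] err 0.0011 ('top@z', array([0.425, 0.096]), 'scene@z', array([0.433, 0.092]))
Rbig [ 0.687 -0.111  0.008] err 0.0013 ('top@z', array([ 0.683, -0.11 ]), 'scene@z', array([ 0.693, -0.115]))
Rsm [ 0.588 -0.094  0.013] err 0.0009 ('top@z', array([ 0.587, -0.094]), 'scene@z', array([ 0.592, -0.095]))
blueP? [ 0.343 -0.074  0.044] err 0.0018 ('top@z', array([ 0.343, -0.075]), 'scene@z', array([ 0.351, -0.076]))
lidFar [0.642 0.401 0.249] err 0.0016 
lidNear [0.443 0.4   0.243] err 0.0009 
cover [0.772 0.202 0.017] err 0.0012 ('top@z', array([0.766, 0.198]), 'scene@z', array([0.778, 0.192]))
tray [[0.628, -0.222], [0.662, -0.384], [0.455, -0.427], [0.42, -0.269]] ctr [ 0.541 -0.325] sides [0.165 0.212 0.162 0.214]
case [[0.645, 0.388], [0.643, 0.191], [0.445, 0.187], [0.445, 0.378]] ctr [0.544 0.286] sides [0.197 0.198 0.191 0.201]
trayS [[0.43, -0.277], [0.644, -0.233], [0.681, -0.386], [0.457, -0.424]] ctr [ 0.553 -0.33 ] sides [0.218 0.158 0.228 0.15 ]
caseS [[0.473, 0.173], [0.458, 0.37], [0.66, 0.359], [0.671, 0.173]] ctr [0.566 0.269] sides [0.198 0.202 0.187 0.198]
catch [0.54865758 0.17133775 0.038     ]
```

```bash
cat >> h.py <<'E'
def pose():
    s=read_state();w=np.array(s["ee_rot"]);R=Rn.from_quat(w[[1,2,3,0]]).as_matrix();return np.array(s["eef_pos"]),R,s
def plan(*legs):
    """legs: (x,y,z,heading of tool y in deg, or None). Turn first, then shift; tool down."""
    p,R,s=pose();h=np.degrees(np.arctan2(R[1,1],R[0,1]))
    print("t %.1f tcp"%s["clock"],p.round(4),"head %.1f"%h,"tilt",R[:2,2].round(4),"w %.4f"%s["gripper_width"],"F",np.round(s["force"],1))
    for x,y,z,hh in legs:
        if hh is None: hh=h
        d=(hh-h+90)%180-90; h=h+d; a=np.radians(h)
        ty=np.array([np.cos(a),np.sin(a),0]);tz=np.array([0,0,-1]);tx=np.cross(ty,tz)
        v=np.array([x,y,z])-p;p=np.array([x,y,z])
        u=np.array([tx@v,ty@v,tz@v])/.03
        print(" turn z %.2f units; then dp units"%(-np.radians(d)/.15),u.round(2),"rows>=%.1f"%abs(u).max())
E
python3 -c "
from h import *
plan((.283,.25,.2,52.3),(.466,.064,.2,None))"
```

```text
t 0.1 tcp [0.2823 0.5849 0.2047] head 64.2 tilt [-0.0007 -0.0015] w 0.0943 F [0.3 0.9 0.2]
 turn z 1.39 units; then dp units [-6.84 -8.82  0.16] rows>=8.8
 turn z -0.00 units; then dp units [-8.62 -1.18  0.  ] rows>=8.6
```

```bash
python3 -m crank '[{"dp":[0,0,0],"delta_rot":[0,0,0.7],"hand":1},{"dp":[0,0,0],"delta_rot":[0,0,0.69],"hand":1},{"dp":[-0.75,-0.95,0],"delta_rot":[0,0,0],"hand":1},{"dp":[-0.75,-0.95,0],"delta_rot":[0,0,0],"hand":1},{"dp":[-0.75,-0.95,0],"delta_rot":[0,0,0],"hand":1},{"dp":[-0.75,-0.95,0],"delta_rot":[0,0,0],"hand":1},{"dp":[-0.75,-0.95,0],"delta_rot":[0,0,0],"hand":1},{"dp":[-0.75,-0.95,0],"delta_rot":[0,0,0],"hand":1}]'; python3 -c "
from h import *
plan((.466,.064,.2,52.3))"
```

```text
clock: 0.9
eef_pos: [0.2845, 0.3658, 0.2053]
ee_rot: [-0.0, 0.323, 0.946, -0.0]
force: [1.5, 0.1, 0.5]
gripper_width: 0.0941
gripper_force: 0.0
t 0.9 tcp [0.2845 0.3658 0.2053] head 52.3 tilt [-0.0002 -0.0004] w 0.0941 F [1.5 0.1 0.5]
 turn z -0.00 units; then dp units [-10.94  -4.26   0.18] rows>=10.9
```

```bash
python3 -m crank '[{"dp":[-1,-0.39,0],"delta_rot":[0,0,0],"hand":1},{"dp":[-1,-0.39,0],"delta_rot":[0,0,0],"hand":1},{"dp":[-1,-0.39,0],"delta_rot":[0,0,0],"hand":1},{"dp":[-1,-0.39,0],"delta_rot":[0,0,0],"hand":1},{"dp":[-1,-0.39,0],"delta_rot":[0,0,0],"hand":1},{"dp":[-1,-0.39,0],"delta_rot":[0,0,0],"hand":1},{"dp":[-1,-0.39,0],"delta_rot":[0,0,0],"hand":1},{"dp":[-1,-0.39,0],"delta_rot":[0,0,0],"hand":1}]'; python3 -m crank '[{"dp":[-1,-0.39,0.1],"delta_rot":[0,0,0],"hand":1},{"dp":[-1,-0.39,0.1],"delta_rot":[0,0,0],"hand":1},{"dp":[-0.94,-0.36,0],"delta_rot":[0,0,0],"hand":1},{"dp":[0,0,0],"delta_rot":[0,0,0],"hand":1}]'; python3 - <<'E'
from h import *
plan((.466,.064,.2,52.3))
c=get_calibration("wrist");f=grab_frame("wrist");np.save("pics/w1.npy",f);import pickle;pickle.dump(c,open("pics/w1.pkl","wb"))
# overlay predicted points
X={"Lb":(.504,.035,.018),"Ls":(.425,.096,.018),"pA":(.643,.073,.05),"pB":(.477,-.087,.05),"Rb":(.683,-.11,.018),"Rs":(.587,-.094,.018)}
g=f[:,:,::-1].copy()
for k,v in X.items():
    u=proj(c,v)[0];print(k,u.round(1))
    if abs(u).max()<2000: cv2.drawMarker(g,tuple(int(round(q)) for q in u),(0,255,0),0,9)
cv2.imwrite("pics/w1.png",cv2.resize(g,(800,600),interpolation=cv2.INTER_CUBIC))
print({k:np.round(v,3).tolist() for k,v in c.items()})
E
```

```text
clock: 1.7
eef_pos: [0.4177, 0.1454, 0.2054]
ee_rot: [-0.0, 0.323, 0.946, -0.0]
force: [-0.4, 0.7, -0.8]
gripper_width: 0.0938
gripper_force: 0.0
clock: 2.1
eef_pos: [0.4679, 0.0615, 0.1993]
ee_rot: [0.001, 0.326, 0.945, -0.001]
force: [0.1, 0.3, -0.5]
gripper_width: 0.0939
gripper_force: 0.0
t 2.1 tcp [0.4679 0.0615 0.1993] head 51.9 tilt [ 0.0011 -0.0021] w 0.0939 F [ 0.1  0.3 -0.5]
 turn z -0.05 units; then dp units [ 0.1   0.03 -0.02] rows>=0.1
Lb [258.3 209.9]
Ls [257.7 128. ]
pA [352.8 285. ]
pB [163.9 261.4]
Rb [255.6 359. ]
Rs [221.6 309.3]
{'fx': 307.404, 'fy': 307.404, 'cx': 258.075, 'cy': 192.749, 'D': [-0.023, 0.0, 0.0, 0.0, 0.0], 'R': [[0.616, 0.787, -0.001], [0.757, -0.592, 0.277], [0.218, -0.172, -0.961]], 't': [-0.338, -0.344, 0.295]}
```

View pics/w1.png

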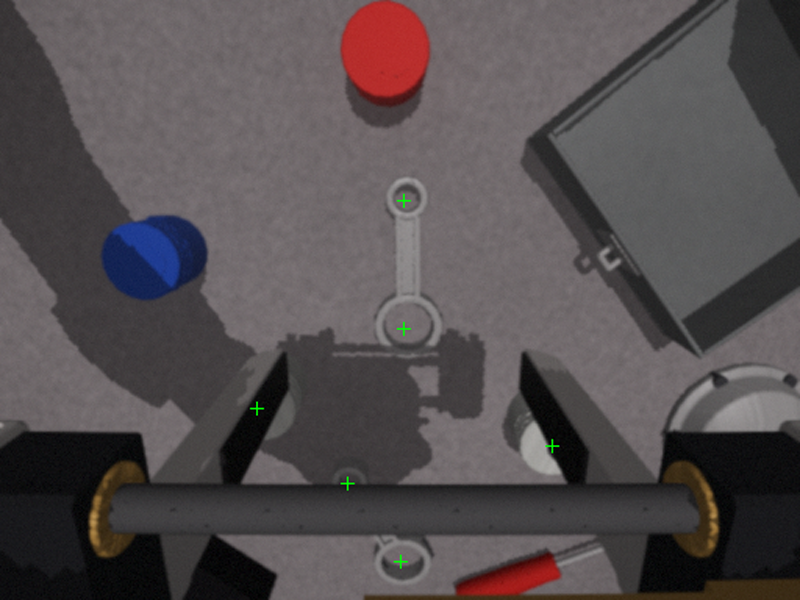

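The wrist view shows rod L's rings at display (408,325) and (406,199), within 3 px of the prediction. The catch is at (608,258), and pistons A and B are partly behind the fingers.

```bash
python3 - <<'E'
from h import *
import pickle
c=pickle.load(open("pics/w1.pkl","rb"));cT=get_calibration("top")
f=lambda x,y:((x+.5)/1.5625-.5,(y+.5)/1.5625-.5)
t=lambda x,y:((x+.5)/4-.5+218,(y+.5)/4-.5+125)
b=onz(c,f(408.5,325),.018);s=onz(c,f(406.5,199),.018)
print("wrist big",b.round(4),"small",s.round(4),np.linalg.norm(b-s).round(4),"yaw",np.degrees(np.arctan2(*(b-s)[[1,0]])).round(1),"orig",(s+.52*(b-s)).round(4))
for n,a,w in(("big",t(134,339),f(408.5,325)),("sm",t(42,460),f(406.5,199))): print(n,*tri((cT,a),(c,w)))
print("catch",onz(c,f(606,258),.038),"catch top",onz(cT,f(311,300),.038),"case corner near",onz(c,f(527,141),.055),"far",onz(c,f(700,355),.055))
X=(s+.52*(b-s)); 
plan((*((X[:2]+[.466,.0643])/2),.1,51.5),(*((X[:2]+[.466,.0643])/2),.006,None))
E
```

```text
wrist big [0.5041 0.0396 0.018 ] small [0.4259 0.0986 0.018 ] 0.098 yaw -37.0 orig [0.4666 0.0679 0.018 ]
big [0.50651861 0.03608476 0.00513566] 0.001430002175655829
sm [ 0.42643325  0.09744765 -0.00496973] 0.0008175894285544413
catch [0.54622106 0.18728472 0.038     ] catch top [0.54865758 0.17133775 0.038     ] case corner near [0.44242178 0.18352773 0.055     ] far [0.64365308 0.20065819 0.055     ]
t 2.1 tcp [0.4667 0.0637 0.1992] head 52.0 tilt [-0.0002 -0.0007] w 0.0939 F [ 0.1 -0.7 -0. ]
 turn z 0.06 units; then dp units [0.06 0.05 3.31] rows>=3.3
 turn z -0.00 units; then dp units [0.   0.   3.13] rows>=3.1
```

```bash
python3 -m crank '[{"dp":[0.05,0.05,1],"delta_rot":[0,0,0],"hand":1},{"dp":[0,0,1],"delta_rot":[0,0,0],"hand":1},{"dp":[0,0,1],"delta_rot":[0,0,0],"hand":1},{"dp":[0,0,1],"delta_rot":[0,0,0],"hand":1},{"dp":[0,0,1],"delta_rot":[0,0,0],"hand":1},{"dp":[0,0,0.9],"delta_rot":[0,0,0],"hand":1},{"dp":[0,0,0.5],"delta_rot":[0,0,0],"hand":1},{"dp":[0,0,0],"delta_rot":[0,0,0],"hand":0}]' 30; python3 -m crank '[{"dp":[0,0,0],"delta_rot":[0,0,0],"hand":-1},{"dp":[0,0,0],"delta_rot":[0,0,0],"hand":-1},{"dp":[0,0,0],"delta_rot":[0,0,0],"hand":-1},{"dp":[0,0,0],"delta_rot":[0,0,0],"hand":-1},{"dp":[0,0,0],"delta_rot":[0,0,0],"hand":-1}]' 30;python3 -c "
from h import *
plan((.466,.066,.15,0),(.495,.284,.15,0))"
```

```text
clock: 2.95
eef_pos: [0.4637, 0.0688, 0.0057]
ee_rot: [-0.002, 0.322, 0.947, -0.001]
force: [-0.1, -0.7, -0.3]
gripper_width: 0.089
gripper_force: 0.0
clock: 3.45
eef_pos: [0.4662, 0.0679, 0.008]
ee_rot: [0.0, 0.323, 0.946, 0.0]
force: [0.5, -0.0, -0.5]
gripper_width: 0.0496
gripper_force: 0.0
t 3.5 tcp [0.4662 0.0679 0.008 ] head 52.3 tilt [0.0009 0.0003] w 0.0496 F [ 0.5 -0.  -0.5]
 turn z 6.08 units; then dp units [-0.06 -0.01 -4.73] rows>=4.7
 turn z -0.00 units; then dp units [7.27 0.97 0.  ] rows>=7.3
```

```bash
python3 -m crank '[{"dp":[0,0,0.05],"delta_rot":[0,0,0],"hand":-1},{"dp":[0,0,0],"delta_rot":[0,0,0],"hand":-1},{"dp":[0,0,0],"delta_rot":[0,0,0],"hand":-1},{"dp":[0,0,0],"delta_rot":[0,0,0],"hand":-1},{"dp":[0,0,0],"delta_rot":[0,0,0],"hand":-1},{"dp":[0,0,0],"delta_rot":[0,0,0],"hand":-1}]' 30;  python3 -m crank '[{"dp":[0,0,-0.4],"delta_rot":[0,0,0],"hand":-1},{"dp":[0,0,-0.8],"delta_rot":[0,0,0.5],"hand":-1},{"dp":[0,0,-0.8],"delta_rot":[0,0,0.9],"hand":-1},{"dp":[0,0,-0.8],"delta_rot":[0,0,0.9],"hand":-1},{"dp":[0,0,-0.8],"delta_rot":[0,0,0.9],"hand":-1},{"dp":[0,0,-0.6],"delta_rot":[0,0,0.9],"hand":-1},{"dp":[0,0,-0.5],"delta_rot":[0,0,0.9],"hand":-1},{"dp":[0,0,0],"delta_rot":[0,0,0.9],"hand":-1}]' 30; python3 -c "
from h import *
plan((.495,.284,.15,0))"
```

```text
clock: 4.05
eef_pos: [0.4657, 0.0676, 0.0059]
ee_rot: [-0.0, 0.323, 0.946, -0.0]
force: [-0.2, -0.4, -0.9]
gripper_width: 0.0175
gripper_force: 30.0
clock: 4.85
eef_pos: [0.4669, 0.0683, 0.1494]
ee_rot: [0.001, 0.699, 0.715, 0.002]
force: [0.6, -1.0, -3.7]
gripper_width: 0.0178
gripper_force: 30.0
t 4.8 tcp [0.4669 0.0683 0.1494] head 1.3 tilt [0.0036 0.002 ] w 0.0178 F [ 0.6 -1.  -3.7]
 turn z 0.15 units; then dp units [ 7.19  0.94 -0.02] rows>=7.2
```

```bash
python3 -m crank '[{"dp":[0.9,0.12,0],"delta_rot":[0,0,0.15],"hand":-1},{"dp":[0.95,0.12,0],"delta_rot":[0,0,0],"hand":-1},{"dp":[0.95,0.12,0],"delta_rot":[0,0,0],"hand":-1},{"dp":[0.95,0.12,0],"delta_rot":[0,0,0],"hand":-1},{"dp":[0.95,0.12,0],"delta_rot":[0,0,0],"hand":-1},{"dp":[0.95,0.12,0],"delta_rot":[0,0,0],"hand":-1},{"dp":[0.95,0.12,0],"delta_rot":[0,0,0],"hand":-1},{"dp":[0.75,0.1,0],"delta_rot":[0,0,0],"hand":-1}]' 30;  python3 -m crank '[{"dp":[0,0,0],"delta_rot":[0,0,0],"hand":-1}]'; python3 - <<'E'
from h import *
plan((.495,.289,.014,0))
c=get_calibration("wrist");f=grab_frame("wrist")
cv2.imwrite("pics/w2.png",cv2.resize(f[:,:,::-1],(640,480),interpolation=cv2.INTER_CUBIC));np.save("pics/w2.npy",f);import pickle;pickle.dump(c,open("pics/w2.pkl","wb"))
E
```

```text
clock: 5.65
eef_pos: [0.4914, 0.2908, 0.1473]
ee_rot: [-0.001, 0.705, 0.709, 0.0]
force: [0.4, -0.7, -4.3]
gripper_width: 0.0177
gripper_force: 30.0
clock: 5.75
eef_pos: [0.4914, 0.2933, 0.147]
ee_rot: [-0.001, 0.703, 0.711, 0.001]
force: [-0.3, -0.2, -4.1]
gripper_width: 0.0179
gripper_force: 30.0
t 5.8 tcp [0.4914 0.2933 0.147 ] head 0.6 tilt [-0.0005  0.0029] w 0.0179 F [-0.3 -0.2 -4.1]
 turn z 0.07 units; then dp units [-0.14  0.12  4.43] rows>=4.4
```

View pics/w2.png

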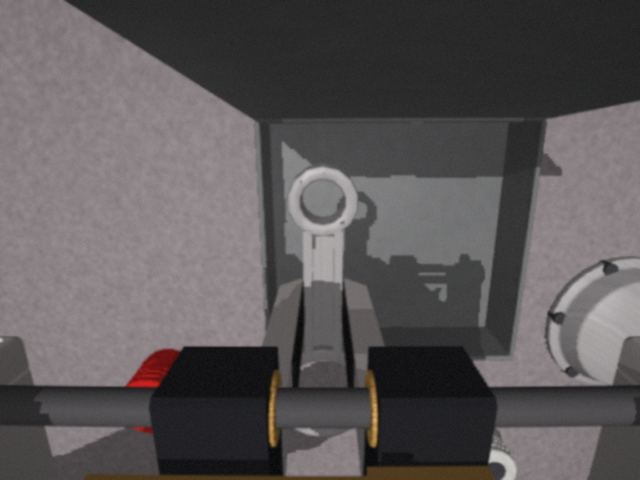

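The wrist view shows rod L held above the case's left half. The back rim corners are at (260,120) and (545,120), and the front-right corner is at (513,357).

```bash
python3 - <<'E'
from h import *
import pickle
c=pickle.load(open("pics/w2.pkl","rb"))
f=lambda x,y:((x+.5)/1.25-.5,(y+.5)/1.25-.5)
for p in((260,120),(545,120),(513,357),(265,215),(268,325)): print(p,onz(c,f(*p),.055).round(3))
E
```

```text
(260, 120) [0.448 0.382 0.055]
(545, 120) [0.642 0.385 0.055]
(513, 357) [0.647 0.202 0.055]
(265, 215) [0.449 0.317 0.055]
(268, 325) [0.449 0.229 0.055]
```

```bash
python3 -m crank '[{"dp":[-0.12,0.15,0.8],"delta_rot":[0,0,0.07],"hand":-1},{"dp":[0,0,0.9],"delta_rot":[0,0,0],"hand":-1},{"dp":[0,0,0.9],"delta_rot":[0,0,0],"hand":-1},{"dp":[0,0,0.9],"delta_rot":[0,0,0],"hand":-1},{"dp":[0,0,0.6],"delta_rot":[0,0,0],"hand":-1},{"dp":[0,0,0.3],"delta_rot":[0,0,0],"hand":-1},{"dp":[0,0,0],"delta_rot":[0,0,0],"hand":-1}]' 30;  python3 -c "
from h import *
plan((.497,.289,.0125,0))"
```

```text
clock: 6.5
eef_pos: [0.4962, 0.2836, 0.0144]
ee_rot: [-0.0, 0.709, 0.705, -0.001]
force: [-0.0, -0.3, -3.4]
gripper_width: 0.0178
gripper_force: 30.0
t 6.5 tcp [0.4962 0.2836 0.0144] head -0.4 tilt [-0.002  -0.0013] w 0.0178 F [-0.  -0.3 -3.4]
 turn z -0.04 units; then dp units [0.18 0.03 0.06] rows>=0.2
```

```bash
python3 -m crank '[{"dp":[0.15,0,0.12],"delta_rot":[0,0,0],"hand":-1},{"dp":[0,0,0],"delta_rot":[0,0,0],"hand":-0.2},{"dp":[0,0,0],"delta_rot":[0,0,0],"hand":-0.2},{"dp":[0,0,0],"delta_rot":[0,0,0],"hand":-0.2},{"dp":[0,0,-1],"delta_rot":[0,0,0],"hand":-0.2},{"dp":[0,0,-1],"delta_rot":[0,0,0],"hand":-0.2},{"dp":[0,0,-1],"delta_rot":[0,0,0],"hand":-0.2},{"dp":[0,0,-1],"delta_rot":[0,0,0],"hand":-0.2}]';  python3 -c "
from h import *
plan((.637,-.102,.16,80.5))
plan((.637,-.102,.16,0),(.637,-.102,.16,80.5))"
```

```text
clock: 7.3
eef_pos: [0.497, 0.2893, 0.1331]
ee_rot: [0.0, 0.709, 0.705, 0.0]
force: [0.5, 0.6, -1.0]
gripper_width: 0.0376
gripper_force: 0.0
t 7.3 tcp [0.497  0.2893 0.1331] head -0.3 tilt [0.0006 0.0003] w 0.0376 F [ 0.5  0.6 -1. ]
 turn z -9.40 units; then dp units [ -6.75 -12.09  -0.9 ] rows>=12.1
t 7.3 tcp [0.497  0.2893 0.1331] head -0.3 tilt [0.0006 0.0003] w 0.0376 F [ 0.5  0.6 -1. ]
 turn z -0.04 units; then dp units [-13.04   4.67  -0.9 ] rows>=13.0
 turn z -9.37 units; then dp units [0. 0. 0.] rows>=0.0
```

```bash
python3 -m crank '[{"dp":[-0.8,0.3,-0.3],"delta_rot":[0,0,0],"hand":0},{"dp":[-0.95,0.35,-0.3],"delta_rot":[0,0,0],"hand":1},{"dp":[-0.95,0.35,-0.3],"delta_rot":[0,0,0],"hand":1},{"dp":[-0.95,0.35,0],"delta_rot":[0,0,0],"hand":1},{"dp":[-0.95,0.35,0],"delta_rot":[0,0,0],"hand":1},{"dp":[-0.95,0.35,0],"delta_rot":[0,0,0],"hand":1},{"dp":[-0.95,0.35,0],"delta_rot":[0,0,0],"hand":1},{"dp":[-0.95,0.35,0],"delta_rot":[0,0,0],"hand":1}]' >/dev/null
python3 -m crank '[{"dp":[-0.95,0.35,0],"delta_rot":[0,0,-0.5],"hand":1},{"dp":[-1,0.28,0],"delta_rot":[0,0,-0.5],"hand":1},{"dp":[-1,0.2,0],"delta_rot":[0,0,-0.5],"hand":1},{"dp":[-1,0.15,0],"delta_rot":[0,0,-0.5],"hand":1},{"dp":[0,0,0],"delta_rot":[0,0,-0.95],"hand":1},{"dp":[0,0,0],"delta_rot":[0,0,-0.95],"hand":1},{"dp":[0,0,0],"delta_rot":[0,0,-0.95],"hand":1},{"dp":[0,0,0],"delta_rot":[0,0,-0.95],"hand":1}]' >/dev/null
python3 -m crank '[{"dp":[0,0,0],"delta_rot":[0,0,-0.95],"hand":1},{"dp":[0,0,0],"delta_rot":[0,0,-0.95],"hand":1},{"dp":[0,0,0],"delta_rot":[0,0,-0.95],"hand":1},{"dp":[0,0,0],"delta_rot":[0,0,-0.7],"hand":1}]';  python3 -c "
from h import *
plan((.637,-.102,.16,80.5))"
```

```text
clock: 9.3
eef_pos: [0.6202, -0.05, 0.159]
ee_rot: [0.0, 0.084, 0.996, -0.0]
force: [-0.1, -0.3, 0.4]
gripper_width: 0.0939
gripper_force: 0.0
t 9.3 tcp [ 0.6202 -0.05    0.159 ] head 80.3 tilt [ 0.0007 -0.0003] w 0.0939 F [-0.1 -0.3  0.4]
 turn z -0.02 units; then dp units [-0.84 -1.62 -0.03] rows>=1.6
```

Next I'll align, then take a wrist view to measure rod R numerically from the predicted pixels.

```bash
python3 -m crank '[{"dp":[-0.42,-0.81,0],"delta_rot":[0,0,0],"hand":1},{"dp":[-0.42,-0.81,0],"delta_rot":[0,0,0],"hand":1},{"dp":[0,0,0],"delta_rot":[0,0,0],"hand":1}]';  python3 - <<'E'
from h import *
plan((.637,-.102,.006,80.5))
c=get_calibration("wrist");f=grab_frame("wrist")
for v in ((.683,-.11,.018),(.587,-.094,.018)): print(proj(c,v))
g=cv2.cvtColor(f,cv2.COLOR_RGB2GRAY)
cv2.imwrite("pics/w3.png",cv2.resize(f[40:260,150:360,::-1],(572,600),interpolation=cv2.INTER_CUBIC));import pickle;pickle.dump(c,open("pics/w3.pkl","wb"))
E
```

```text
clock: 9.6
eef_pos: [0.6371, -0.1079, 0.159]
ee_rot: [0.001, 0.09, 0.996, -0.002]
force: [0.7, -0.7, -0.5]
gripper_width: 0.0938
gripper_force: 0.0
t 9.6 tcp [ 0.6371 -0.1079  0.159 ] head 79.7 tilt [ 0.0016 -0.0042] w 0.0938 F [ 0.7 -0.7 -0.5]
 turn z -0.09 units; then dp units [0.04 0.19 5.1 ] rows>=5.1
[[262.63687087 222.06992921]]
[[261.70896308 133.60180289]]
```

View pics/w3.png

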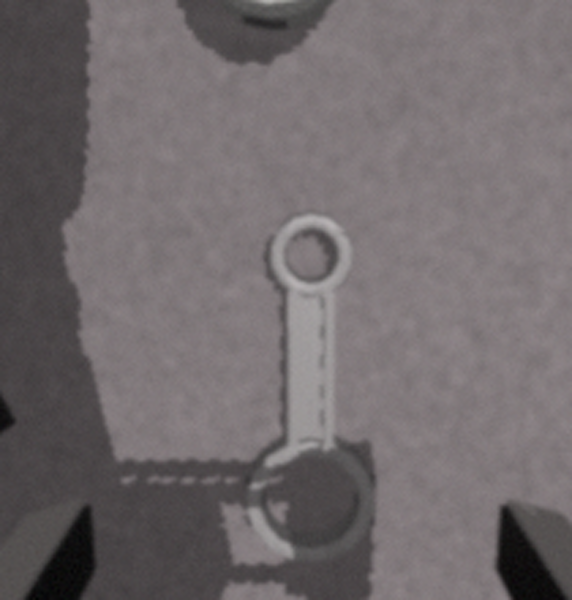

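The wrist crop shows rod R's small ring at native (264,133) and big ring at (264,222), about 2 mm off the prediction along +y.

```bash
python3 -m crank '[{"dp":[0.04,0.2,0.7],"delta_rot":[0,0,-0.09],"hand":1},{"dp":[0,0,1],"delta_rot":[0,0,0],"hand":0.6},{"dp":[0,0,1],"delta_rot":[0,0,0],"hand":0.2},{"dp":[0,0,1],"delta_rot":[0,0,0],"hand":0.2},{"dp":[0,0,0.8],"delta_rot":[0,0,0],"hand":0.2},{"dp":[0,0,0.4],"delta_rot":[0,0,0],"hand":0.2},{"dp":[0,0,0.2],"delta_rot":[0,0,0],"hand":0.2},{"dp":[0,0,0],"delta_rot":[0,0,0],"hand":0.2}]'
python3 -m crank '[{"dp":[0,0,0],"delta_rot":[0,0,0],"hand":-1},{"dp":[0,0,0],"delta_rot":[0,0,0],"hand":-1},{"dp":[0,0,0],"delta_rot":[0,0,0],"hand":-1},{"dp":[0,0,0],"delta_rot":[0,0,0],"hand":-1},{"dp":[0,0,0],"delta_rot":[0,0,0],"hand":-1},{"dp":[0,0,0],"delta_rot":[0,0,0],"hand":-1}]' 30;  python3 -c "
from h import *
plan((.637,-.102,.15,80.5),(.595,.289,.15,0))"
```

```text
clock: 10.45
eef_pos: [0.6365, -0.0952, 0.0054]
ee_rot: [-0.0, 0.08, 0.997, 0.0]
force: [0.0, 0.6, 0.5]
gripper_width: 0.0566
gripper_force: 0.0
clock: 11.05
eef_pos: [0.6368, -0.0973, 0.006]
ee_rot: [0.001, 0.081, 0.997, -0.001]
force: [-0.2, -4.0, 4.5]
gripper_width: 0.018
gripper_force: 29.9
t 11.1 tcp [ 0.6368 -0.0973  0.006 ] head 80.8 tilt [ 0.0009 -0.0016] w 0.0180 F [-0.2 -4.   4.5]
 turn z 0.03 units; then dp units [-0.03 -0.15 -4.8 ] rows>=4.8
 turn z 9.37 units; then dp units [13.03 -1.4   0.  ] rows>=13.0
```

```bash
python3 -m crank '[{"dp":[0,0,-0.4],"delta_rot":[0,0,0],"hand":-1},{"dp":[0,0,-0.8],"delta_rot":[0,0,0],"hand":-1},{"dp":[0,0,-0.9],"delta_rot":[0,0,0.6],"hand":-1},{"dp":[0,0,-0.9],"delta_rot":[0,0,0.9],"hand":-1},{"dp":[0,0,-0.9],"delta_rot":[0,0,0.95],"hand":-1},{"dp":[0,0,-0.6],"delta_rot":[0,0,0.95],"hand":-1},{"dp":[0,0,-0.4],"delta_rot":[0,0,0.95],"hand":-1},{"dp":[0,0,0],"delta_rot":[0,0,0.95],"hand":-1}]' 30
python3 -m crank '[{"dp":[0,0,0],"delta_rot":[0,0,0.95],"hand":-1},{"dp":[0,0,0],"delta_rot":[0,0,0.95],"hand":-1},{"dp":[0,0,0],"delta_rot":[0,0,0.95],"hand":-1},{"dp":[0,0,0],"delta_rot":[0,0,0.95],"hand":-1},{"dp":[0,0,0],"delta_rot":[0,0,0.3],"hand":-1},{"dp":[0,0,0],"delta_rot":[0,0,0],"hand":-1}]' 30;  python3 -c "
from h import *
plan((.597,.289,.15,0))"
```

```text
clock: 11.85
eef_pos: [0.6375, -0.0943, 0.1546]
ee_rot: [0.001, 0.462, 0.887, 0.001]
force: [-0.4, -0.8, -2.5]
gripper_width: 0.0177
gripper_force: 29.9
clock: 12.45
eef_pos: [0.6361, -0.094, 0.1521]
ee_rot: [-0.001, 0.706, 0.708, 0.0]
force: [0.0, 0.0, -2.0]
gripper_width: 0.0176
gripper_force: 29.9
t 12.4 tcp [ 0.6361 -0.094   0.1521] head 0.1 tilt [-0.0012  0.0017] w 0.0176 F [ 0.  0. -2.]
 turn z 0.01 units; then dp units [12.77 -1.3   0.07] rows>=12.8
```

```bash
python3 -m crank '[{"dp":[0.7,-0.1,0],"delta_rot":[0,0,0],"hand":-1},{"dp":[0.95,-0.1,0],"delta_rot":[0,0,0],"hand":-1},{"dp":[0.95,-0.1,0],"delta_rot":[0,0,0],"hand":-1},{"dp":[0.95,-0.1,0],"delta_rot":[0,0,0],"hand":-1},{"dp":[0.95,-0.1,0],"delta_rot":[0,0,0],"hand":-1},{"dp":[0.95,-0.1,0],"delta_rot":[0,0,0],"hand":-1},{"dp":[0.95,-0.1,0],"delta_rot":[0,0,0],"hand":-1},{"dp":[0.95,-0.1,0],"delta_rot":[0,0,0],"hand":-1}]' 30 >/dev/null
python3 -m crank '[{"dp":[0.95,-0.1,0],"delta_rot":[0,0,0],"hand":-1},{"dp":[0.95,-0.1,0],"delta_rot":[0,0,0],"hand":-1},{"dp":[0.95,-0.1,0],"delta_rot":[0,0,0],"hand":-1},{"dp":[0.95,-0.1,0],"delta_rot":[0,0,0],"hand":-1},{"dp":[0.95,-0.1,0],"delta_rot":[0,0,0],"hand":-1},{"dp":[0.6,0,0],"delta_rot":[0,0,0],"hand":-1},{"dp":[0,0,0],"delta_rot":[0,0,0],"hand":-1}]' 30;  python3 -c "
from h import *
plan((.597,.289,.012,0))"
```

```text
clock: 13.95
eef_pos: [0.5961, 0.2896, 0.1519]
ee_rot: [-0.001, 0.705, 0.709, 0.001]
force: [-0.3, 1.1, -2.5]
gripper_width: 0.0176
gripper_force: 29.9
t 13.9 tcp [0.5961 0.2896 0.1519] head 0.4 tilt [-0.0011  0.0025] w 0.0176 F [-0.3  1.1 -2.5]
 turn z 0.04 units; then dp units [-0.02  0.03  4.66] rows>=4.7
```

```bash
python3 -m crank '[{"dp":[0,0,0.8],"delta_rot":[0,0,0],"hand":-1},{"dp":[0,0,0.9],"delta_rot":[0,0,0],"hand":-1},{"dp":[0,0,0.9],"delta_rot":[0,0,0],"hand":-1},{"dp":[0,0,0.9],"delta_rot":[0,0,0],"hand":-1},{"dp":[0,0,0.7],"delta_rot":[0,0,0],"hand":-1},{"dp":[0,0,0.35],"delta_rot":[0,0,0],"hand":-1},{"dp":[0,0,0.1],"delta_rot":[0,0,0],"hand":-1},{"dp":[0,0,0],"delta_rot":[0,0,0],"hand":-1}]' 30
python3 -m crank '[{"dp":[0,0,0],"delta_rot":[0,0,0],"hand":-0.2},{"dp":[0,0,0],"delta_rot":[0,0,0],"hand":-0.2},{"dp":[0,0,0],"delta_rot":[0,0,0],"hand":-0.2},{"dp":[0,0,-1],"delta_rot":[0,0,0],"hand":-0.2},{"dp":[0,0,-1],"delta_rot":[0,0,0],"hand":-0.2},{"dp":[0,0,-1],"delta_rot":[0,0,0],"hand":-0.2},{"dp":[0,0,-1],"delta_rot":[0,0,0],"hand":-0.2}]';  python3 -c "
from h import *
plan((.644,.074,.15,0),(.644,.074,.02,0))"
```

```text
clock: 14.75
eef_pos: [0.5979, 0.2845, 0.0133]
ee_rot: [0.0, 0.707, 0.707, 0.0]
force: [-0.1, -0.1, -2.4]
gripper_width: 0.018
gripper_force: 29.9
clock: 15.45
eef_pos: [0.5974, 0.2853, 0.1347]
ee_rot: [0.0, 0.707, 0.707, 0.0]
force: [0.5, -0.4, -0.4]
gripper_width: 0.038
gripper_force: 0.0
t 15.4 tcp [0.5974 0.2853 0.1347] head 0.0 tilt [0.0008 0.0004] w 0.0380 F [ 0.5 -0.4 -0.4]
 turn z 0.00 units; then dp units [-7.04  1.55 -0.51] rows>=7.0
 turn z -0.00 units; then dp units [0.   0.   4.33] rows>=4.3
```

```bash
python3 -m crank '[{"dp":[-0.8,0.2,-0.4],"delta_rot":[0,0,0],"hand":0.2},{"dp":[-0.95,0.25,-0.2],"delta_rot":[0,0,0],"hand":1},{"dp":[-0.95,0.22,0],"delta_rot":[0,0,0],"hand":1},{"dp":[-0.95,0.22,0],"delta_rot":[0,0,0],"hand":1},{"dp":[-0.95,0.22,0],"delta_rot":[0,0,0],"hand":1},{"dp":[-0.95,0.22,0],"delta_rot":[0,0,0],"hand":1},{"dp":[-0.95,0.22,0],"delta_rot":[0,0,0],"hand":1},{"dp":[-0.54,0,0],"delta_rot":[0,0,0],"hand":1}]' >/dev/null
python3 -m crank '[{"dp":[0,0,0],"delta_rot":[0,0,0],"hand":1},{"dp":[0,0,0],"delta_rot":[0,0,0],"hand":1}]';  python3 - <<'E'
from h import *
plan((.644,.074,.016,0))
cT=get_calibration("top");f=grab_frame("top")
cv2.imwrite("pics/t2.png",cv2.resize(f[100:270,30:260,::-1],(800,591),interpolation=cv2.INTER_CUBIC))
E
```

```text
clock: 16.45
eef_pos: [0.6436, 0.0756, 0.151]
ee_rot: [-0.001, 0.707, 0.707, 0.0]
force: [0.2, 1.3, -0.3]
gripper_width: 0.0939
gripper_force: 0.0
t 16.4 tcp [0.6436 0.0756 0.151 ] head 0.1 tilt [-0.0002  0.0016] w 0.0939 F [ 0.2  1.3 -0.3]
 turn z 0.01 units; then dp units [-0.05  0.01  4.5 ] rows>=4.5
```

View pics/t2.png

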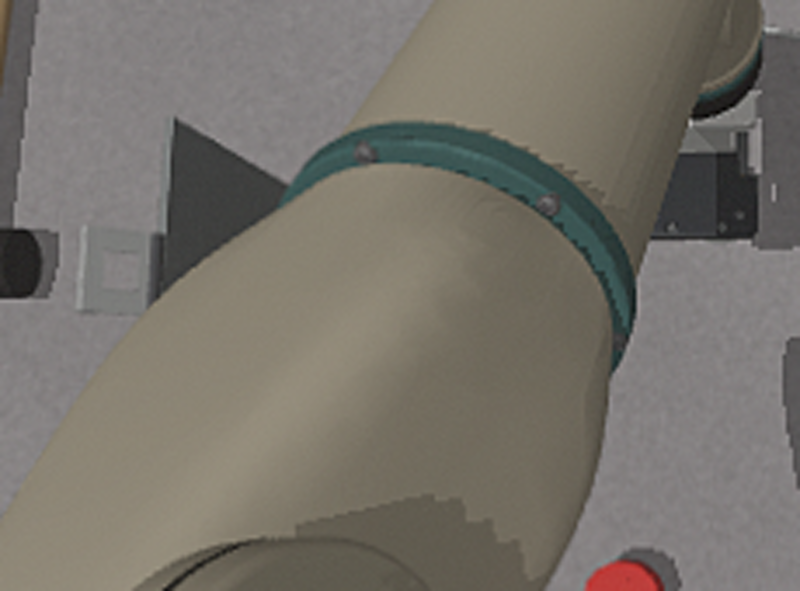

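The arm hides the case interior in this view. The lid and hasp (hasp at 115,270) are unchanged. I'll carry on with piston A.

```bash
python3 -m crank '[{"dp":[0,0,0.8],"delta_rot":[0,0,0],"hand":1},{"dp":[0,0,0.9],"delta_rot":[0,0,0],"hand":1},{"dp":[0,0,0.9],"delta_rot":[0,0,0],"hand":1},{"dp":[0,0,0.9],"delta_rot":[0,0,0],"hand":0.6},{"dp":[0,0,0.6],"delta_rot":[0,0,0],"hand":0.4},{"dp":[0,0,0.3],"delta_rot":[0,0,0],"hand":0.4},{"dp":[0,0,0.1],"delta_rot":[0,0,0],"hand":-1},{"dp":[0,0,0],"delta_rot":[0,0,0],"hand":-1}]' 30
python3 -m crank '[{"dp":[0,0,0],"delta_rot":[0,0,0],"hand":-1},{"dp":[0,0,0],"delta_rot":[0,0,0],"hand":-1},{"dp":[0,0,0],"delta_rot":[0,0,0],"hand":-1},{"dp":[0,0,0],"delta_rot":[0,0,0],"hand":-1}]' 30;  python3 -c "
from h import *
r=np.radians(12.2);q=lambda d:(.543+d*np.cos(r),-.327+d*np.sin(r))
print(q(-.05),q(.05))
plan((.644,.074,.12,0),(*q(.05),.12,None),(*q(.05),.022,102.2))
plan((.644,.074,.12,-77.8),(*q(.05),.12,None))"
```

```text
clock: 17.3
eef_pos: [0.6441, 0.075, 0.0161]
ee_rot: [0.0, 0.707, 0.708, 0.0]
force: [-0.0, -0.2, 1.1]
gripper_width: 0.0573
gripper_force: 0.0
clock: 17.7
eef_pos: [0.6441, 0.0742, 0.0163]
ee_rot: [0.0, 0.707, 0.707, 0.0]
force: [-0.9, 0.2, -0.2]
gripper_width: 0.0558
gripper_force: 30.0
(np.float64(0.49412920528569526), np.float64(-0.33756623982276945)) (np.float64(0.5918707947143048), np.float64(-0.31643376017723057))
t 17.7 tcp [0.6441 0.0742 0.0163] head 0.0 tilt [0.0005 0.0003] w 0.0558 F [-0.9  0.2 -0.2]
 turn z 0.00 units; then dp units [-0.01 -0.   -3.46] rows>=3.5
 turn z -0.00 units; then dp units [-13.01  -1.74   0.  ] rows>=13.0
 turn z 9.05 units; then dp units [0.   0.   3.27] rows>=3.3
t 17.7 tcp [0.6441 0.0742 0.0163] head 0.0 tilt [0.0005 0.0003] w 0.0558 F [-0.9  0.2 -0.2]
 turn z 9.06 units; then dp units [-0.    0.01 -3.46] rows>=3.5
 turn z -0.00 units; then dp units [-4.45 12.35  0.  ] rows>=12.4
```

```bash
python3 -m crank '[{"dp":[0,0,-0.5],"delta_rot":[0,0,0],"hand":-1},{"dp":[0,0,-0.8],"delta_rot":[0,0,0],"hand":-1},{"dp":[0,0,-0.8],"delta_rot":[0,0,0.9],"hand":-1},{"dp":[0,0,-0.8],"delta_rot":[0,0,0.95],"hand":-1},{"dp":[0,0,-0.56],"delta_rot":[0,0,0.95],"hand":-1},{"dp":[0,0,0],"delta_rot":[0,0,0.95],"hand":-1},{"dp":[0,0,0],"delta_rot":[0,0,0.95],"hand":-1},{"dp":[0,0,0],"delta_rot":[0,0,0.95],"hand":-1}]' 30
python3 -m crank '[{"dp":[0,0,0],"delta_rot":[0,0,0.95],"hand":-1},{"dp":[0,0,0],"delta_rot":[0,0,0.95],"hand":-1},{"dp":[0,0,0],"delta_rot":[0,0,0.95],"hand":-1},{"dp":[0,0,0],"delta_rot":[0,0,0.56],"hand":-1},{"dp":[-0.2,0.6,0],"delta_rot":[0,0,0],"hand":-1},{"dp":[-0.35,0.95,0],"delta_rot":[0,0,0],"hand":-1},{"dp":[-0.35,0.95,0],"delta_rot":[0,0,0],"hand":-1},{"dp":[-0.35,0.95,0],"delta_rot":[0,0,0],"hand":-1}]' 30; python3 -c "
from h import *
plan((.592,-.3165,.12,-77.8))"
```

```text
clock: 18.5
eef_pos: [0.6441, 0.0744, 0.1211]
ee_rot: [-0.0, 0.936, 0.351, 0.001]
force: [0.4, -0.3, -2.8]
gripper_width: 0.0557
gripper_force: 30.0
clock: 19.3
eef_pos: [0.629, -0.0356, 0.1207]
ee_rot: [-0.0, 0.994, 0.106, 0.0]
force: [0.6, 0.1, -2.1]
gripper_width: 0.0555
gripper_force: 30.0
t 19.3 tcp [ 0.629  -0.0356  0.1207] head -77.8 tilt [0.0009 0.0007] w 0.0555 F [ 0.6  0.1 -2.1]
 turn z 0.00 units; then dp units [-3.18  8.89  0.02] rows>=8.9
```

```bash
python3 -m crank '[{"dp":[-0.34,0.95,0],"delta_rot":[0,0,0],"hand":-1},{"dp":[-0.34,0.95,0],"delta_rot":[0,0,0],"hand":-1},{"dp":[-0.34,0.95,0],"delta_rot":[0,0,0],"hand":-1},{"dp":[-0.34,0.95,0],"delta_rot":[0,0,0],"hand":-1},{"dp":[-0.34,0.95,0],"delta_rot":[0,0,0],"hand":-1},{"dp":[-0.34,0.95,0],"delta_rot":[0,0,0],"hand":-1},{"dp":[-0.34,0.95,0],"delta_rot":[0,0,0],"hand":-1},{"dp":[-0.34,0.95,0],"delta_rot":[0,0,0],"hand":-1}]' 30 >/dev/null
python3 -m crank '[{"dp":[-0.34,0.8,0],"delta_rot":[0,0,0],"hand":-1},{"dp":[-0.1,0.3,0],"delta_rot":[0,0,0],"hand":-1},{"dp":[0,0,0],"delta_rot":[0,0,0],"hand":-1},{"dp":[0,0,0],"delta_rot":[0,0,0],"hand":-1}]' 30; python3 - <<'E'
from h import *
plan((.592,-.3165,.024,-77.8))
c=get_calibration("wrist");f=grab_frame("wrist");import pickle;pickle.dump(c,open("pics/w4.pkl","wb"))
g=f[:,:,::-1].copy()
r=np.radians(12.2);R=np.array([[np.cos(r),-np.sin(r)],[np.sin(r),np.cos(r)]])
for a in((110,80),(110,-80),(-110,-80),(-110,80)):
    v=np.array([.543,-.327])+R@np.array(a)/1000;u=proj(c,[*v,.04])[0];print(u.round(1));
    if abs(u).max()<1500: cv2.drawMarker(g,tuple(int(round(q)) for q in u),(0,255,0),0,9)
cv2.imwrite("pics/w4.png",cv2.resize(g,(640,480),interpolation=cv2.INTER_CUBIC))
E
```

```text
clock: 20.5
eef_pos: [0.5921, -0.3081, 0.1197]
ee_rot: [-0.001, 0.994, 0.107, 0.0]
force: [-0.4, -0.2, -2.1]
gripper_width: 0.0557
gripper_force: 30.0
t 20.5 tcp [ 0.5921 -0.3081  0.1197] head -77.8 tilt [0.0005 0.0021] w 0.0557 F [-0.4 -0.2 -2.1]
 turn z 0.01 units; then dp units [-0.06  0.27  3.19] rows>=3.2
[173.7 133.1]
[365.7 133.5]
[344.5 349.6]
[189.8 349.3]
```

View pics/w4.png

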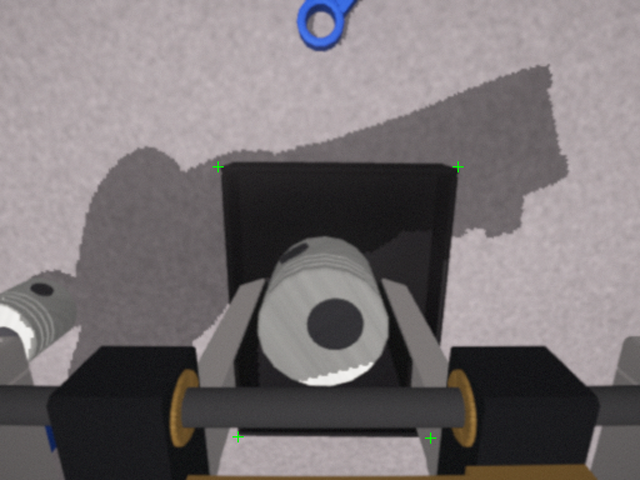

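The tray rim corners at (222,164) and (457,164) match the prediction within 3 px. Lowering piston A.

```bash
python3 -m crank '[{"dp":[-0.06,0.27,0.3],"delta_rot":[0,0,0],"hand":-1},{"dp":[0,0,0.8],"delta_rot":[0,0,0],"hand":-1},{"dp":[0,0,0.8],"delta_rot":[0,0,0],"hand":-1},{"dp":[0,0,0.7],"delta_rot":[0,0,0],"hand":-1},{"dp":[0,0,0.4],"delta_rot":[0,0,0],"hand":-1},{"dp":[0,0,0.2],"delta_rot":[0,0,0],"hand":-1},{"dp":[0,0,0],"delta_rot":[0,0,0],"hand":-1},{"dp":[0,0,0],"delta_rot":[0,0,0],"hand":-1}]' 30; python3 -c "
from h import *
plan((.592,-.3165,.0222,-77.8))"
```

```text
clock: 21.35
eef_pos: [0.5918, -0.3189, 0.0245]
ee_rot: [0.001, 0.994, 0.106, 0.0]
force: [0.2, 0.1, -2.0]
gripper_width: 0.0554
gripper_force: 30.0
t 21.4 tcp [ 0.5918 -0.3189  0.0245] head -77.8 tilt [ 0.001 -0.001] w 0.0554 F [ 0.2  0.1 -2. ]
 turn z -0.00 units; then dp units [ 0.02 -0.08  0.08] rows>=0.1
```

```bash
python3 -m crank '[{"dp":[0,0,0.1],"delta_rot":[0,0,0],"hand":-1},{"dp":[0,0,0],"delta_rot":[0,0,0],"hand":-1},{"dp":[0,0,0],"delta_rot":[0,0,0],"hand":0.55},{"dp":[0,0,0],"delta_rot":[0,0,0],"hand":0.55},{"dp":[0,0,0],"delta_rot":[0,0,0],"hand":0.55},{"dp":[0,0,-0.7],"delta_rot":[0,0,0],"hand":0.55},{"dp":[0,0,-0.9],"delta_rot":[0,0,0],"hand":0.55},{"dp":[0,0,-0.9],"delta_rot":[0,0,0],"hand":1}]'; python3 -c "
from h import *
plan((.478,-.087,.1,-77.8))"
```

```text
clock: 22.15
eef_pos: [0.591, -0.3184, 0.0964]
ee_rot: [-0.0, 0.994, 0.106, -0.0]
force: [0.2, -0.9, 0.2]
gripper_width: 0.0776
gripper_force: 0.0
t 22.1 tcp [ 0.591  -0.3184  0.0964] head -77.9 tilt [-0.0007  0.0002] w 0.0776 F [ 0.2 -0.9  0.2]
 turn z -0.01 units; then dp units [-2.05 -8.33 -0.12] rows>=8.3
```

```bash
python3 -m crank '[{"dp":[-0.2,-0.9,-0.2],"delta_rot":[0,0,0],"hand":1},{"dp":[-0.25,-0.95,0],"delta_rot":[0,0,0],"hand":1},{"dp":[-0.25,-0.95,0],"delta_rot":[0,0,0],"hand":1},{"dp":[-0.25,-0.95,0],"delta_rot":[0,0,0],"hand":1},{"dp":[-0.25,-0.95,0],"delta_rot":[0,0,0],"hand":1},{"dp":[-0.25,-0.95,0],"delta_rot":[0,0,0],"hand":1},{"dp":[-0.25,-0.95,0],"delta_rot":[0,0,0],"hand":1},{"dp":[-0.25,-0.95,0],"delta_rot":[0,0,0],"hand":1}]'; python3 -m crank '[{"dp":[-0.1,-0.8,0],"delta_rot":[0,0,0],"hand":1},{"dp":[0,0,0],"delta_rot":[0,0,0],"hand":1},{"dp":[0,0,0],"delta_rot":[0,0,0],"hand":1}]';python3 -c "
from h import *
plan((.478,-.087,.016,-77.8))"
```

```text
clock: 22.95
eef_pos: [0.486, -0.1084, 0.102]
ee_rot: [0.0, 0.994, 0.106, 0.0]
force: [0.8, -0.4, -0.0]
gripper_width: 0.0942
gripper_force: 0.0
clock: 23.25
eef_pos: [0.479, -0.0868, 0.1021]
ee_rot: [0.0, 0.994, 0.106, 0.001]
force: [-0.1, -1.4, 0.7]
gripper_width: 0.0942
gripper_force: 0.0
t 23.2 tcp [ 0.479  -0.0868  0.1021] head -77.8 tilt [ 0.0012 -0.0007] w 0.0942 F [-0.1 -1.4  0.7]
 turn z 0.00 units; then dp units [-0.04  0.    2.87] rows>=2.9
```

```bash
python3 -m crank '[{"dp":[0,0,0.8],"delta_rot":[0,0,0],"hand":1},{"dp":[0,0,0.9],"delta_rot":[0,0,0],"hand":0.7},{"dp":[0,0,0.7],"delta_rot":[0,0,0],"hand":0.5},{"dp":[0,0,0.37],"delta_rot":[0,0,0],"hand":0.4},{"dp":[0,0,0.1],"delta_rot":[0,0,0],"hand":0.4},{"dp":[0,0,0],"delta_rot":[0,0,0],"hand":-1},{"dp":[0,0,0],"delta_rot":[0,0,0],"hand":-1},{"dp":[0,0,0],"delta_rot":[0,0,0],"hand":-1}]' 30
python3 -m crank '[{"dp":[0,0,0],"delta_rot":[0,0,0],"hand":-1},{"dp":[0,0,0],"delta_rot":[0,0,0],"hand":-1},{"dp":[0,0,0],"delta_rot":[0,0,0],"hand":-1},{"dp":[0,0,-0.5],"delta_rot":[0,0,0],"hand":-1},{"dp":[0,0,-0.8],"delta_rot":[0,0,0],"hand":-1},{"dp":[0,0,-0.9],"delta_rot":[0,0,0],"hand":-1},{"dp":[0,0,-0.7],"delta_rot":[0,0,0],"hand":-1}]' 30;python3 -c "
from h import *
plan((.494,-.3375,.105,-77.8))"
```

```text
clock: 24.05
eef_pos: [0.4788, -0.0866, 0.0161]
ee_rot: [0.0, 0.994, 0.106, 0.0]
force: [-0.7, -0.2, -2.0]
gripper_width: 0.0557
gripper_force: 30.0
clock: 24.75
eef_pos: [0.4781, -0.0863, 0.1035]
ee_rot: [-0.0, 0.994, 0.106, -0.0]
force: [0.6, 0.0, -3.4]
gripper_width: 0.0558
gripper_force: 30.0
t 24.8 tcp [ 0.4781 -0.0863  0.1035] head -77.8 tilt [-0.0005  0.0001] w 0.0558 F [ 0.6  0.  -3.4]
 turn z -0.00 units; then dp units [-1.25  8.3  -0.05] rows>=8.3
```

```bash
python3 -m crank '[{"dp":[-0.1,0.6,0],"delta_rot":[0,0,0],"hand":-1},{"dp":[-0.15,0.95,0],"delta_rot":[0,0,0],"hand":-1},{"dp":[-0.15,0.95,0],"delta_rot":[0,0,0],"hand":-1},{"dp":[-0.15,0.95,0],"delta_rot":[0,0,0],"hand":-1},{"dp":[-0.15,0.95,0],"delta_rot":[0,0,0],"hand":-1},{"dp":[-0.15,0.95,0],"delta_rot":[0,0,0],"hand":-1},{"dp":[-0.15,0.95,0],"delta_rot":[0,0,0],"hand":-1},{"dp":[-0.15,0.95,0],"delta_rot":[0,0,0],"hand":-1}]' 30 >/dev/null; python3 -m crank '[{"dp":[-0.1,0.75,0],"delta_rot":[0,0,0],"hand":-1},{"dp":[0,0.3,0],"delta_rot":[0,0,0],"hand":-1},{"dp":[0,0,0],"delta_rot":[0,0,0],"hand":-1},{"dp":[0,0,0],"delta_rot":[0,0,0],"hand":-1}]' 30;python3 -c "
from h import *
plan((.494,-.3375,.022,-77.8))"
```

```text
clock: 25.95
eef_pos: [0.4941, -0.3359, 0.102]
ee_rot: [-0.001, 0.994, 0.106, -0.0]
force: [-0.5, 0.2, -2.7]
gripper_width: 0.0559
gripper_force: 30.0
t 25.9 tcp [ 0.4941 -0.3359  0.102 ] head -77.8 tilt [-0.0009  0.0024] w 0.0559 F [-0.5  0.2 -2.7]
 turn z 0.00 units; then dp units [-0.02  0.05  2.67] rows>=2.7
```

```bash
python3 -m crank '[{"dp":[0,0,0.7],"delta_rot":[0,0,0],"hand":-1},{"dp":[0,0,0.8],"delta_rot":[0,0,0],"hand":-1},{"dp":[0,0,0.6],"delta_rot":[0,0,0],"hand":-1},{"dp":[0,0,0.4],"delta_rot":[0,0,0],"hand":-1},{"dp":[0,0,0.17],"delta_rot":[0,0,0],"hand":-1},{"dp":[0,0,0],"delta_rot":[0,0,0],"hand":-1},{"dp":[0,0,0],"delta_rot":[0,0,0],"hand":-1}]' 30
python3 -m crank '[{"dp":[0,0,0],"delta_rot":[0,0,0],"hand":0.55},{"dp":[0,0,0],"delta_rot":[0,0,0],"hand":0.55},{"dp":[0,0,0],"delta_rot":[0,0,0],"hand":0.55},{"dp":[0,0,-0.7],"delta_rot":[0,0,0],"hand":0.55},{"dp":[0,0,-0.9],"delta_rot":[0,0,0],"hand":0.55},{"dp":[0,0,-1],"delta_rot":[0,0,0],"hand":-1},{"dp":[0,0,-1],"delta_rot":[0,0,0],"hand":-1},{"dp":[0,0,-1],"delta_rot":[0,0,0],"hand":-1}]' 
python3 - <<'E'
from h import *
plan((.494,-.3375,.3,0))
f=grab_frame("top");s=grab_frame("scene")
o=np.zeros((600,800,3),np.uint8)
o[:300,:]=cv2.resize(f[120:270,30:430,::-1],(800,300),interpolation=cv2.INTER_CUBIC)
o[300:,:400]=cv2.resize(s[50:200,260:460,::-1],(400,300),interpolation=cv2.INTER_CUBIC)
o[300:,400:]=cv2.resize(s[200:350,60:260,::-1],(400,300),interpolation=cv2.INTER_CUBIC)
cv2.imwrite("pics/c5.png",o)
E
```

```text
clock: 26.65
eef_pos: [0.4947, -0.338, 0.0232]
ee_rot: [0.0, 0.994, 0.106, 0.0]
force: [0.6, 0.2, -2.8]
gripper_width: 0.0558
gripper_force: 30.0
clock: 27.45
eef_pos: [0.4941, -0.3379, 0.162]
ee_rot: [0.0, 0.994, 0.106, 0.0]
force: [1.5, -0.0, -0.0]
gripper_width: 0.0523
gripper_force: 0.0
t 27.4 tcp [ 0.4941 -0.3379  0.162 ] head -77.9 tilt [ 0.0003 -0.0003] w 0.0523 F [ 1.5 -0.  -0. ]
 turn z -9.06 units; then dp units [ 0.01 -0.   -4.6 ] rows>=4.6
```

View pics/c5.png

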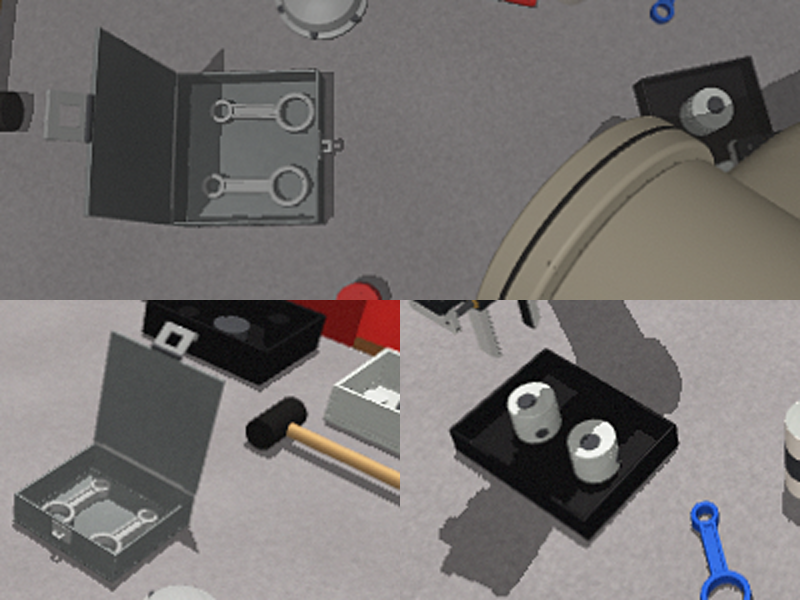

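Both rods lie in the case (top crop (258,108) and (255,186)) and both pistons stand in the tray. The hasp shows at top crop (46–94,115) and scene crop (165–198,322–357).

```bash
python3 - <<'E'
from h import *
cT=get_calibration("top");cS=get_calibration("scene")
t=lambda x,y:((x+.5)/2-.5+30,(y+.5)/2-.5+120)
s=lambda x,y:((x+.5)/2-.5+260,(y-300+.5)/2-.5+50)
for n,a,b in(("hasp tip",(46,115),(181,326)),("hasp hinge",(94,116),(170,351)),("lid far",(102,29),(223,382)),("lid near",(90,216),(111,332)),("case far front",(321,70),(112,589-22)),("catch",(343,145),(57,540))):
    X,e=tri((cT,t(*a)),(cS,s(*b)));print(n,X.round(3),round(e,4))
for z in(.2,.25,.28):print(z,onz(cT,t(46,115),z).round(3),onz(cT,t(94,116),z).round(3))
plan((.494,-.3375,.33,0),(.40,.0,.33,0),(.48,.43,.33,0))
E
```

```text
hasp tip [0.541 0.434 0.279] 0.0
hasp hinge [0.548 0.4   0.253] 0.0043
lid far [0.643 0.401 0.245] 0.0018
lid near [0.443 0.398 0.243] 0.0014
case far front [0.649 0.196 0.032] 0.0019
catch [0.553 0.171 0.034] 0.007
0.2 [0.558 0.48  0.2  ] [0.556 0.422 0.2  ]
0.25 [0.547 0.451 0.25 ] [0.546 0.397 0.25 ]
0.28 [0.541 0.433 0.28 ] [0.54  0.382 0.28 ]
t 27.6 tcp [ 0.496  -0.3402  0.1648] head -77.9 tilt [ 0.0063 -0.0047] w 0.0442 F [ 0.3 -1.8 -0.1]
 turn z -9.06 units; then dp units [ 0.09 -0.07 -5.51] rows>=5.5
 turn z -0.00 units; then dp units [11.25 -3.13  0.  ] rows>=11.3
 turn z -0.00 units; then dp units [14.33  2.67  0.  ] rows>=14.3
```

Lid hinge is at about y=0.381, z=0.058, with the lid about 6° past upright. The hasp leans about 47° beyond the lid plane. I'll go over and behind the lid at x=0.48, clear of the hasp.

```bash
python3 -m crank '[{"dp":[0,0,-0.9],"delta_rot":[0,0,-0.9],"hand":-1},{"dp":[0,0,-0.9],"delta_rot":[0,0,-0.95],"hand":-1},{"dp":[0,0,-0.9],"delta_rot":[0,0,-0.95],"hand":-1},{"dp":[0,0,-0.9],"delta_rot":[0,0,-0.95],"hand":-1},{"dp":[0,0,-0.9],"delta_rot":[0,0,-0.95],"hand":-1},{"dp":[0,0,-0.3],"delta_rot":[0,0,-0.95],"hand":-1},{"dp":[0,0,0],"delta_rot":[0,0,-0.95],"hand":-1},{"dp":[0,0,0],"delta_rot":[0,0,-0.95],"hand":-1}]' 
python3 -m crank '[{"dp":[0,0,0],"delta_rot":[0,0,-0.95],"hand":-1},{"dp":[0.5,0,0],"delta_rot":[0,0,-0.56],"hand":-1},{"dp":[1,0,0],"delta_rot":[0,0,0],"hand":-1},{"dp":[1,0,0],"delta_rot":[0,0,0],"hand":-1},{"dp":[1,0,0],"delta_rot":[0,0,0],"hand":-1},{"dp":[1,0,0],"delta_rot":[0,0,0],"hand":-1},{"dp":[1,0,0],"delta_rot":[0,0,0],"hand":-1},{"dp":[1,0,0],"delta_rot":[0,0,0],"hand":-1}]' 
python3 -c "
from h import *
plan((.48,.20,.30,0),(.48,.437,.3,0),(.48,.437,.225,0))"
```

```text
clock: 28.35
eef_pos: [0.4942, -0.3376, 0.3043]
ee_rot: [-0.0, 0.78, 0.625, 0.0]
force: [-0.7, 0.6, 0.9]
gripper_width: 0.0006
gripper_force: 0.0
clock: 29.15
eef_pos: [0.4949, -0.1414, 0.3039]
ee_rot: [-0.0, 0.707, 0.707, -0.0]
force: [0.6, 0.1, 0.9]
gripper_width: 0.0007
gripper_force: 0.0
t 29.1 tcp [ 0.4949 -0.1414  0.3039] head 0.0 tilt [-0.0008  0.0006] w 0.0007 F [0.6 0.1 0.9]
 turn z 0.00 units; then dp units [11.38 -0.5   0.13] rows>=11.4
 turn z -0.00 units; then dp units [ 7.9 -0.   0. ] rows>=7.9
 turn z -0.00 units; then dp units [0.  0.  2.5] rows>=2.5
```

```bash
python3 -m crank '[{"dp":[1,-0.05,0],"delta_rot":[0,0,0],"hand":-1},{"dp":[1,-0.05,0],"delta_rot":[0,0,0],"hand":-1},{"dp":[1,-0.05,0],"delta_rot":[0,0,0],"hand":-1},{"dp":[1,-0.05,0],"delta_rot":[0,0,0],"hand":-1},{"dp":[1,-0.05,0],"delta_rot":[0,0,0],"hand":-1},{"dp":[1,-0.05,0],"delta_rot":[0,0,0],"hand":-1},{"dp":[1,-0.05,0],"delta_rot":[0,0,0],"hand":-1},{"dp":[1,-0.05,0],"delta_rot":[0,0,0],"hand":-1}]' 
python3 -m crank '[{"dp":[1,0,0],"delta_rot":[0,0,0],"hand":-1},{"dp":[1,0,0],"delta_rot":[0,0,0],"hand":-1},{"dp":[1,0,0],"delta_rot":[0,0,0],"hand":-1},{"dp":[1,0,0],"delta_rot":[0,0,0],"hand":-1},{"dp":[1,0,0],"delta_rot":[0,0,0],"hand":-1},{"dp":[1,0,0],"delta_rot":[0,0,0],"hand":-1},{"dp":[1,0,0],"delta_rot":[0,0,0],"hand":-1},{"dp":[1,0,0],"delta_rot":[0,0,0],"hand":-1}]' 
python3 -c "
from h import *
plan((.48,.437,.3,0),(.48,.437,.225,0));print(pose()[2]['q'].round(2))"
```

```text
clock: 29.95
eef_pos: [0.4827, 0.0984, 0.304]
ee_rot: [-0.0, 0.707, 0.707, -0.0]
force: [0.3, -0.6, -0.2]
gripper_width: 0.0004
gripper_force: 0.0
clock: 30.75
eef_pos: [0.4826, 0.3383, 0.3038]
ee_rot: [-0.0, 0.707, 0.707, -0.0]
force: [0.9, -0.8, 0.4]
gripper_width: 0.0002
gripper_force: 0.0
t 30.8 tcp [0.4826 0.3383 0.3038] head 0.0 tilt [-0.0011 -0.0002] w 0.0002 F [ 0.9 -0.8  0.4]
 turn z 0.00 units; then dp units [ 3.29 -0.09  0.13] rows>=3.3
 turn z -0.00 units; then dp units [0.  0.  2.5] rows>=2.5
[-0.92  0.47  0.41  1.56 -0.2   1.15 -0.46]
```

```bash
python3 -m crank '[{"dp":[1,0,0],"delta_rot":[0,0,0],"hand":-1},{"dp":[1,0,0],"delta_rot":[0,0,0],"hand":-1},{"dp":[1,0,0],"delta_rot":[0,0,0],"hand":-1},{"dp":[0.4,-0.08,0],"delta_rot":[0,0,0],"hand":-1},{"dp":[0,0,0.8],"delta_rot":[0,0,0],"hand":-1},{"dp":[0,0,0.9],"delta_rot":[0,0,0],"hand":-1},{"dp":[0,0,0.8],"delta_rot":[0,0,0],"hand":-1},{"dp":[0,0,0.1],"delta_rot":[0,0,0],"hand":-1}]' 
python3 -m crank '[{"dp":[-0.3,0,0],"delta_rot":[0,0,0],"hand":-1},{"dp":[-0.4,0,0],"delta_rot":[0,0,0],"hand":-1},{"dp":[-0.4,0,0],"delta_rot":[0,0,0],"hand":-1},{"dp":[-0.4,0,0],"delta_rot":[0,0,0],"hand":-1},{"dp":[-0.4,0,0],"delta_rot":[0,0,0],"hand":-1}]' 
python3 -c "
from h import *
plan((.48,.3625,.226,0),(.48,.3066,.2067,0),(.48,.261,.1696,0),(.48,.23,.119,0),(.48,.219,.06,0))"
```

```text
clock: 31.55
eef_pos: [0.4788, 0.4367, 0.2231]
ee_rot: [-0.0, 0.707, 0.707, -0.004]
force: [0.5, -0.4, 0.5]
gripper_width: 0.0004
gripper_force: 0.0
clock: 32.05
eef_pos: [0.4818, 0.3817, 0.2278]
ee_rot: [0.0, 0.707, 0.707, 0.002]
force: [0.9, 3.1, -0.3]
gripper_width: 0.0005
gripper_force: 1.0
t 32.0 tcp [0.4818 0.3817 0.2278] head 0.0 tilt [0.0027 0.0024] w 0.0005 F [ 0.9  3.1 -0.3]
 turn z 0.00 units; then dp units [-0.64 -0.06  0.06] rows>=0.6
 turn z -0.00 units; then dp units [-1.86 -0.    0.64] rows>=1.9
 turn z -0.00 units; then dp units [-1.52 -0.    1.24] rows>=1.5
 turn z -0.00 units; then dp units [-1.03 -0.    1.69] rows>=1.7
 turn z -0.00 units; then dp units [-0.37 -0.    1.97] rows>=2.0
```

```bash
python3 -m crank '[{"dp":[-0.64,0,0.05],"delta_rot":[0,0,0],"hand":-1},{"dp":[-0.62,0,0.12],"delta_rot":[0,0,0],"hand":-1},{"dp":[-0.62,0,0.2],"delta_rot":[0,0,0],"hand":-1},{"dp":[-0.62,0,0.3],"delta_rot":[0,0,0],"hand":-1},{"dp":[-0.52,0,0.36],"delta_rot":[0,0,0],"hand":-1},{"dp":[-0.5,0,0.42],"delta_rot":[0,0,0],"hand":-1},{"dp":[-0.48,0,0.46],"delta_rot":[0,0,0],"hand":-1}]' 
python3 -m crank '[{"dp":[-0.36,0,0.5],"delta_rot":[0,0,0],"hand":-1},{"dp":[-0.34,0,0.57],"delta_rot":[0,0,0],"hand":-1},{"dp":[-0.3,0,0.62],"delta_rot":[0,0,0],"hand":-1}]' 
python3 -c "
from h import *
plan((.48,.23,.119,0),(.48,.219,.06,0))"
```

```text
clock: 32.75
eef_pos: [0.481, 0.2606, 0.1693]
ee_rot: [0.0, 0.707, 0.707, 0.0]
force: [0.4, 1.0, 0.1]
gripper_width: 0.0006
gripper_force: 0.4
clock: 33.05
eef_pos: [0.4808, 0.2305, 0.1185]
ee_rot: [0.0, 0.707, 0.707, 0.0]
force: [-0.9, 0.8, 0.4]
gripper_width: 0.0006
gripper_force: 0.2
t 33.0 tcp [0.4808 0.2305 0.1185] head -0.0 tilt [ 0.0005 -0.0002] w 0.0006 F [-0.9  0.8  0.4]
 turn z -0.00 units; then dp units [-0.02 -0.03 -0.02] rows>=0.0
 turn z -0.00 units; then dp units [-0.37 -0.    1.97] rows>=2.0
```

```bash
python3 -m crank '[{"dp":[-0.2,0,0.6],"delta_rot":[0,0,0],"hand":-1},{"dp":[-0.12,0,0.6],"delta_rot":[0,0,0],"hand":-1},{"dp":[-0.05,0,0.5],"delta_rot":[0,0,0],"hand":-1},{"dp":[0,0,0.3],"delta_rot":[0,0,0],"hand":-1},{"dp":[0,0,0],"delta_rot":[0,0,0],"hand":-1},{"dp":[0,0,0],"delta_rot":[0,0,0],"hand":-1}]' 
python3 -c "
from h import *
plan((.48,.219,.058,0))"
```

```text
clock: 33.65
eef_pos: [0.4798, 0.2189, 0.061]
ee_rot: [-0.0, 0.707, 0.707, -0.001]
force: [-6.0, -4.0, 24.0]
gripper_width: 0.0002
gripper_force: 11.8
t 33.6 tcp [0.4798 0.2189 0.061 ] head -0.1 tilt [-0.0019 -0.0006] w 0.0002 F [-6. -4. 24.]
 turn z -0.01 units; then dp units [0.   0.01 0.1 ] rows>=0.1
```

```bash
python3 -m crank '[{"dp":[0,0,-0.5],"delta_rot":[0,0,0],"hand":-1},{"dp":[0,0,-1],"delta_rot":[0,0,0],"hand":-1},{"dp":[0,0,-1],"delta_rot":[0,0,0],"hand":-1},{"dp":[-0.7,0.7,0],"delta_rot":[0,0,0],"hand":-1},{"dp":[-0.7,0.75,0],"delta_rot":[0,0,0],"hand":-1},{"dp":[-0.7,0.75,0],"delta_rot":[0,0,0],"hand":-1},{"dp":[0,0,0],"delta_rot":[0,0,0],"hand":-1},{"dp":[0,0,0],"delta_rot":[0,0,0],"hand":-1}]' 
python3 -c "
from h import *
plan((.546,.155,.1,0),(.546,.155,.045,0))"
```

```text
clock: 34.45
eef_pos: [0.5464, 0.1571, 0.1335]
ee_rot: [-0.0, 0.708, 0.707, -0.0]
force: [0.1, 0.3, -0.5]
gripper_width: 0.0007
gripper_force: 0.0
t 34.5 tcp [0.5464 0.1571 0.1335] head -0.1 tilt [-0.0009 -0.0002] w 0.0007 F [ 0.1  0.3 -0.5]
 turn z -0.01 units; then dp units [-0.07 -0.01  1.12] rows>=1.1
 turn z -0.00 units; then dp units [0.   0.   1.83] rows>=1.8
```

```bash
python3 -m crank '[{"dp":[-0.07,0,0.6],"delta_rot":[0,0,0],"hand":-1},{"dp":[0,0,0.4],"delta_rot":[0,0,0],"hand":-1},{"dp":[0,0,0.4],"delta_rot":[0,0,0],"hand":-1}]'; python3 -m crank '[{"dp":[0,0,0.4],"delta_rot":[0,0,0],"hand":-1},{"dp":[0,0,0.4],"delta_rot":[0,0,0],"hand":-1}]' ; python3 -m crank '[{"dp":[0,0,0.4],"delta_rot":[0,0,0],"hand":-1},{"dp":[0,0,0.35],"delta_rot":[0,0,0],"hand":-1}]' 
python3 -c "
from h import *
plan((.546,.155,.045,0))"
```

```text
clock: 34.75
eef_pos: [0.5457, 0.1564, 0.0908]
ee_rot: [-0.0, 0.706, 0.708, -0.001]
force: [-3.4, -15.9, 27.5]
gripper_width: 0.0003
gripper_force: 14.8
clock: 34.95
eef_pos: [0.5461, 0.1421, 0.0677]
ee_rot: [0.005, 0.709, 0.705, -0.006]
force: [-1.1, -27.4, 6.9]
gripper_width: 0.0005
gripper_force: 10.1
clock: 35.15
eef_pos: [0.5464, 0.1557, 0.0441]
ee_rot: [-0.0, 0.707, 0.707, -0.0]
force: [0.0, 1.2, 1.7]
gripper_width: 0.0006
gripper_force: 0.7
t 35.1 tcp [0.5464 0.1557 0.0441] head -0.0 tilt [-0.0006 -0.0003] w 0.0006 F [0.  1.2 1.7]
 turn z -0.00 units; then dp units [-0.02 -0.01 -0.03] rows>=0.0
```

The force pattern is ambiguous about where the hasp went, so I'll back off and use the last picture here.

```bash
python3 -m crank '[{"dp":[-0.6,0,-0.3],"delta_rot":[0,0,0],"hand":-1},{"dp":[-1,0,-0.6],"delta_rot":[0,0,0],"hand":-1},{"dp":[-1,0,-0.6],"delta_rot":[0,0,0],"hand":-1},{"dp":[-0.4,0,-0.3],"delta_rot":[0,0,0],"hand":-1},{"dp":[0,0,0],"delta_rot":[0,0,0],"hand":-1}]' 
python3 - <<'E'
from h import *
import pickle
plan((.546,.13,.01,0))
cS=get_calibration("scene");cw=get_calibration("wrist");s=grab_frame("scene");w=grab_frame("wrist");pickle.dump(cw,open("pics/w5.pkl","wb"))
np.save("pics/s5.npy",s)
u=proj(cS,[.546,.184,.058])[0];v=proj(cw,[.546,.184,.058])[0];print(u,v)
o=np.zeros((600,800,3),np.uint8)
x,y=int(u[0])-50,int(u[1])-60
o[:480,:400]=cv2.resize(s[y:y+120,x:x+100,::-1],(400,480),interpolation=cv2.INTER_CUBIC)
a,b=max(0,min(412,int(v[0])-50)),max(0,min(264,int(v[1])-60))
o[:480,400:]=cv2.resize(w[b:b+120,a:a+100,::-1],(400,480),interpolation=cv2.INTER_CUBIC)
print(x,y,a,b);cv2.imwrite("pics/c6.png",o)
E
```

```text
clock: 35.65
eef_pos: [0.5481, 0.0642, 0.1008]
ee_rot: [0.001, 0.708, 0.706, 0.001]
force: [0.8, -0.2, -0.3]
gripper_width: 0.0007
gripper_force: 0.0
t 35.6 tcp [0.5481 0.0642 0.1008] head -0.2 tilt [0.0034 0.0003] w 0.0007 F [ 0.8 -0.2 -0.3]
 turn z -0.02 units; then dp units [ 2.19 -0.07  3.03] rows>=3.0
[287.68791785 161.09780722] [254.31087646  45.5675052 ]
237 101 204 0
```

View pics/c6.png

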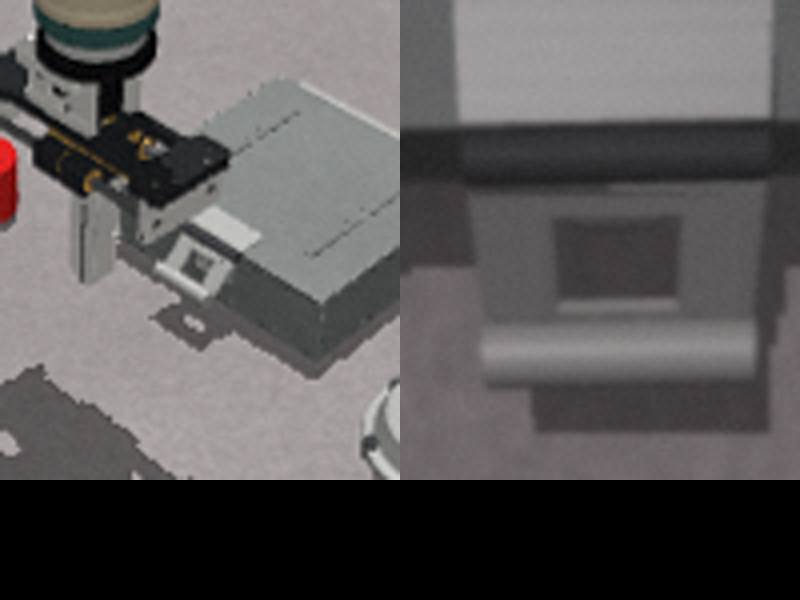

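The lid is shut flat. The hasp is down past horizontal, with its lip (wrist crop 620,350) facing outward. Next I'll drop in front of it and push it flush.

```bash
python3 -m crank '[{"dp":[0.2,-0.05,0.7],"delta_rot":[0,0,0],"hand":-1},{"dp":[0.2,0,0.9],"delta_rot":[0,0,0],"hand":-1},{"dp":[0.2,0,0.8],"delta_rot":[0,0,0],"hand":-1},{"dp":[0.2,0,0.5],"delta_rot":[0,0,0],"hand":-1},{"dp":[0.4,0,0.1],"delta_rot":[0,0,0],"hand":-1},{"dp":[0.5,0,0],"delta_rot":[0,0,0],"hand":-1},{"dp":[0.5,0,0],"delta_rot":[0,0,0],"hand":-1}]';  python3 -m crank '[{"dp":[0.4,0,0],"delta_rot":[0,0,0],"hand":-1},{"dp":[0.4,0,0],"delta_rot":[0,0,0],"hand":-1}]'
python3 -c "
from h import *
plan((.546,.167,.01,0))"
```

```text
clock: 36.45
eef_pos: [0.5459, 0.1341, 0.0096]
ee_rot: [0.0, 0.707, 0.708, 0.001]
force: [-0.4, -0.4, 0.8]
gripper_width: 0.0004
gripper_force: 0.0
clock: 36.65
eef_pos: [0.5456, 0.1556, 0.0095]
ee_rot: [0.001, 0.707, 0.707, -0.0]
force: [0.0, -2.5, -1.4]
gripper_width: 0.0004
gripper_force: 1.2
t 36.6 tcp [0.5456 0.1556 0.0095] head 0.0 tilt [ 0.0009 -0.0019] w 0.0004 F [ 0.  -2.5 -1.4]
 turn z 0.00 units; then dp units [ 0.38  0.01 -0.02] rows>=0.4
```

```bash
for i in 1 2; do python3 -m crank '[{"dp":[0.15,0,0],"delta_rot":[0,0,0],"hand":-1},{"dp":[0.15,0,0],"delta_rot":[0,0,0],"hand":-1},{"dp":[0,0,0],"delta_rot":[0,0,0],"hand":-1}]' | grep -E "eef_pos|^force"; done
```

```text
eef_pos: [0.5455, 0.1653, 0.0092]
force: [0.1, 0.0, 0.1]
eef_pos: [0.5454, 0.166, 0.0086]
force: [0.5, -13.8, -1.9]
```

```bash
python3 -m crank '[{"dp":[0.12,0,0],"delta_rot":[0,0,0],"hand":-1},{"dp":[0,0,0],"delta_rot":[0,0,0],"hand":-1}]' | grep -E "eef_pos|^force"; python3 -m crank '[{"dp":[-0.5,0,0],"delta_rot":[0,0,0],"hand":-1},{"dp":[-0.8,0,0],"delta_rot":[0,0,0],"hand":-1},{"dp":[-0.8,0,0],"delta_rot":[0,0,0],"hand":-1},{"dp":[-0.5,0,-0.8],"delta_rot":[0,0,0],"hand":-1},{"dp":[0,0,-1],"delta_rot":[0,0,0],"hand":-1},{"dp":[0,0,-1],"delta_rot":[0,0,0],"hand":-1},{"dp":[0,0,0],"delta_rot":[0,0,0],"hand":-1},{"dp":[0,0,0],"delta_rot":[0,0,0],"hand":-1}]'
python3 - <<'E'
from h import *
cw=get_calibration("wrist");w=grab_frame("wrist");g=cv2.cvtColor(w,cv2.COLOR_RGB2GRAY)
# expected lip: bright line along x at z .018, y~.178 if flush
for y,z in((.178,.018),(.165,.022),(.155,.03)): print("lip at",y,z,"->",proj(cw,[.546,y,z])[0].round(1))
u=proj(cw,[.546,.184,.058])[0];x0=int(proj(cw,[.546,.178,.018])[0][0]);print("hinge",u.round(1))
for dx in(-18,0,18):
    c=g[int(u[1])-6:int(u[1])+70,x0+dx-2:x0+dx+3].mean(1).astype(int);print(x0+dx,int(u[1])-6,c.tolist())
E
```

```text
eef_pos: [0.5453, 0.1662, 0.0083]
force: [0.6, -20.4, -3.2]
clock: 38.25
eef_pos: [0.5459, 0.1004, 0.0937]
ee_rot: [0.0, 0.707, 0.707, 0.001]
force: [-1.0, -0.2, -1.2]
gripper_width: 0.0006
gripper_force: 0.0
lip at 0.178 0.018 -> [258.2 110.4]
lip at 0.165 0.022 -> [258.2 127.2]
lip at 0.155 0.03 -> [258.2 140.8]
hinge [258.3 102.1]
240 96 [47, 44, 54, 68, 76, 78, 83, 83, 81, 80, 79, 74, 72, 72, 83, 83, 74, 68, 68, 67, 67, 67, 67, 66, 67, 74, 93, 105, 106, 104, 105, 107, 107, 108, 109, 110, 110, 109, 110, 110, 109, 109, 109, 110, 110, 111, 112, 111, 111, 111, 110, 108, 108, 107, 107, 107, 107, 108, 107, 107, 107, 108, 110, 110, 109, 109, 110, 110, 110, 111, 110, 110, 111, 111, 111, 110]
258 96 [45, 45, 56, 72, 79, 83, 83, 79, 73, 68, 69, 72, 72, 72, 80, 79, 70, 65, 66, 65, 67, 64, 64, 65, 65, 72, 94, 107, 109, 109, 107, 107, 107, 108, 109, 110, 111, 112, 113, 114, 113, 112, 109, 107, 108, 107, 108, 110, 110, 109, 110, 111, 110, 109, 107, 107, 107, 108, 111, 110, 112, 112, 112, 112, 112, 111, 111, 108, 108, 107, 108, 108, 108, 106, 104, 104]
276 96 [44, 47, 62, 74, 78, 81, 82, 84, 82, 77, 74, 72, 70, 71, 77, 76, 67, 64, 64, 63, 62, 64, 67, 75, 95, 107, 112, 110, 111, 109, 108, 108, 108, 110, 112, 112, 112, 111, 111, 109, 110, 108, 108, 107, 107, 107, 106, 108, 109, 109, 110, 110, 110, 110, 110, 109, 109, 108, 110, 110, 111, 110, 109, 109, 108, 108, 109, 110, 109, 109, 109, 110, 111, 110, 113, 112]
```

```bash
python3 - <<'E'
from h import *
s=grab_frame("scene").astype(int);a=np.load("pics/scene0.npy").astype(int)
for n,(x0,x1,y0,y1) in{"can":(250,285,250,300),"driver":(285,340,235,268),"cover":(325,380,190,230)}.items():
    print(n,"changed px share",(abs(s-a).max(2)[y0:y1,x0:x1]>40).mean().round(3))
plan()
print(sign_off())
E
```

```text
can changed px share 0.023
driver changed px share 0.0
cover changed px share 0.0
t 38.4 tcp [0.5446 0.1    0.0922] head 0.0 tilt [-0.0014  0.0005] w 0.0001 F [-0.5 -0.4 -0.5]
the job is handed in; nothing more can be done
None
```

The job is handed in at 38.4 s: both rods are in the case, both pistons stand crown up in the tray, the lid is shut, the hasp was then swung down flush, and the can, screwdriver and cover are where they were.

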